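# Lock the spare key tags away

## Task

Open the lockbox by its combination - dial clockwise to the red mark, back anticlockwise to yellow, clockwise again to blue, stopping briefly at each - and pull its drawer fully out. Then, pressing each occupied spring bar aside with the forked tool only (never with the fingers, and never wrenching at a locked tag), free every key tag in the dock, put them all into the drawer, and lay the tool back on its cork mat. With all tags in, push the drawer fully shut, and after that turn the dial back to the white mark; leave the other things on the counter where they are.

Things in the scene. Friction and masses are not known exactly. Their poses are not given: they have to be found in the camera images.
- dock: Key dock, fixed: wooden base 66 x 262 mm with a row of three aluminium sockets (bays 0, 1, 2) at x = 0, y = -108, -26, +56 mm. z up; its -x side, facing the robot, is open. Origin on the counter. Sockets 22 x 28 mm (x, y) outside, 46 mm high; a locked tag's underside is 16 to 18 mm above the counter. Wooden back rail at x = 35 to 45 mm, 42 mm high. A socket may be empty.
- bar0 (a joint): Spring bar of bay 0: 6 mm steel rod along the dock's y, 28.5 mm up; its tip locks the tag's link. Value = compression towards the dock's +y, 0 (locked) to 0.016 m, springing back; 1.5 N to start, 4.5 N at the end. From 11 mm the tag is freed: a sprung lifter raises it 16 to 18 mm in 0.5 s, and it stays up, loose, when the bar springs back. A locked tag rises 2 mm at most.
- bar1 (a joint): Spring bar of bay 1, like bar0.
- bar2 (a joint): Spring bar of bay 2, like bar0.
- stud0 (a point): Steel post 7 mm thick with red 10 mm cap, upright on bar 0, 29 mm to the +y side of the socket centre. Point on its axis 39 mm above the counter, the height for the fork's mid-plane (rod top at 31.5 mm, cap from 53 to 57 mm). Moves with the bar; axes as the dock. At rest the socket wall is 15 mm to its -y side, the rod's outer bearing (36 mm high) 33 mm to its +y side; open from -x.
- stud1 (a point): The post on bar 1, like stud0.
- stud2 (a point): The post on bar 2, like stud0.
- tag_green_center (a point): Key tag with green head, 45 g, 64 mm tall, may be absent. Point at its centre, 32 mm above its underside; z runs up to the head, x through its thickness (14 mm), y across its width. Head: top 33 mm, 30 mm wide; steel link below it: 16 mm wide, notched from +y for the spring bar. In the dock its axes agree with the dock's; which tag is in which bay varies.
- tag_blue_center (a point): Key tag with blue head, 45 g, 64 mm tall, may be absent. Point at its centre, 32 mm above its underside; z runs up to the head, x through its thickness (14 mm), y across its width. Head: top 33 mm, 30 mm wide; steel link below it: 16 mm wide, notched from +y for the spring bar. In the dock its axes agree with the dock's; which tag is in which bay varies.
- tag_orange_center (a point): Key tag with orange head, 45 g, 64 mm tall, may be absent. Point at its centre, 32 mm above its underside; z runs up to the head, x through its thickness (14 mm), y across its width. Head: top 33 mm, 30 mm wide; steel link below it: 16 mm wide, notched from +y for the spring bar. In the dock its axes agree with the dock's; which tag is in which bay varies.
- fork_center (a point): Forked tool, 70 g, lying flat: orange handle 90 x 24 x 16 mm (x, y, z), from x = -65 to +25 mm of this point, which is at half its height and where to grip it (across the 24 mm). Two steel prongs point to +x, each 6 x 10 mm (y, z), from x = 37 to 63 mm, 11 mm apart (23 mm over both). Works either side up.
- fork_slot (a point): Middle of the gap between the prongs, 50 mm ahead of fork_center along the tool's x, same height.
- mat: Cork mat, fixed, 190 x 85 mm (x, y), 3 mm thick, the tool's place. Origin at the centre of its underside.
- safe: Grey steel lockbox, fixed: 165 x 200 x 105 mm (x, y, z). Origin on the counter 30 mm behind the middle of its front face (front faces -x); x points to its back.
- drawer (a joint): Drawer of the lockbox; value = how far it is drawn out towards the lockbox's -x, 0 shut to 0.105 m fully out. Friction about 1 N; stays where left.
- drawer_handle (a point): Drawer pull: an upright steel fin on the drawer front, 12 mm thick (y), 36 mm long (out of the front), 26 mm high, its top 12 mm below the lockbox's top. Point 20 mm out of the front face, 82 mm above the counter. Moves with the drawer. Axes as the lockbox.
- drawer_in (a point): Point on the drawer's floor (12 mm above the counter), on its middle line, 35 mm behind the front panel's inner face; moves with it, axes as the lockbox. Fully out, it is 62 mm in front of the lockbox's face. Drawer 170 mm wide inside (y); side walls 64 mm, front panel 97 mm above the counter. Tags fit in standing or lying.
- dial (a joint): Combination dial on the lockbox's top. Value grows clockwise seen from above; stops at -1.5 and +1.5 rad; stays where left (friction 0.03 N m). The white-tipped end of its grip bar is the pointer: at 0 it points to the lockbox's front (-x), to the white mark. Marks round it: white 0, blue +0.5, red +1.1, yellow -1.1 rad.
- dial_grip (a point): Middle of the dial's grip bar, on the dial's axis, 130 mm above the counter, 70 mm behind the lockbox's front face. The bar is 44 mm long along this point's x axis (pointer at its -x end), 13 mm thick, 26 mm high, top 141 mm above the counter.
- mug: White mug, 76 mm across, 90 mm tall, bystander. Origin under its centre.
- jar: Amber jar, 56 mm across, 80 mm tall, bystander. Origin under its centre.
- notepad: White notepad, 100 x 75 x 12 mm, bystander between dock and lockbox. Origin under its centre.

How it is judged:
On the way, in this order (a step that is already met when the one before it is completed fails the run):
1. dial turned clockwise to the red mark and stopped there (value of joint dial between 1 and 1.2 rad and velocity of joint dial between -0.15 and 0.15 rad/s), for 0.2 s.
2. dial turned back anticlockwise, past blue and white, to the yellow mark and stopped (value of joint dial between -1.2 and -1 rad and velocity of joint dial between -0.15 and 0.15 rad/s), for 0.2 s.
3. dial turned clockwise again, past white, to the blue mark and stopped (value of joint dial between 0.4 and 0.6 rad and velocity of joint dial between -0.15 and 0.15 rad/s), for 0.2 s.
4. drawer pulled out at least 9 cm (value of joint drawer above 0.09 m), for 0.2 s.
5. every tag in the dock released from its spring bar (risen at least 1 cm, or already taken out) (distance of each of tag_green_center, tag_blue_center, tag_orange_center from where it was at the start of the episode above 0.01 m), for 0.2 s.
6. every tag let go inside the drawer (x of tag_green_center in the frame of drawer_in between -0.036 and 0.105 m and y of tag_green_center in the frame of drawer_in between -0.086 and 0.086 m and z of tag_green_center in the frame of drawer_in between 0 and 0.055 m and contact force between the fingers and tag_green below 0.1 N and x of tag_blue_center in the frame of drawer_in between -0.036 and 0.105 m and y of tag_blue_center in the frame of drawer_in between -0.086 and 0.086 m and z of tag_blue_center in the frame of drawer_in between 0 and 0.055 m and contact force between the fingers and tag_blue below 0.1 N and x of tag_orange_center in the frame of drawer_in between -0.036 and 0.105 m and y of tag_orange_center in the frame of drawer_in between -0.086 and 0.086 m and z of tag_orange_center in the frame of drawer_in between 0 and 0.055 m and contact force between the fingers and tag_orange below 0.1 N), for 0.2 s.
7. drawer pushed fully shut with the tags in it (all of step 6 and value of joint drawer below 0.006 m), for 0.2 s.
8. dial turned back to the white mark (value of joint dial between -0.12 and 0.12 rad and velocity of joint dial between -0.15 and 0.15 rad/s), for 0.2 s.
At the end, for the whole second after the job is handed in: Every tag present lies or stands inside the shut drawer (within 6 mm of shut), let go; the fork lies at rest on the cork mat (its centre over the mat); the dial points at white within 0.12 rad (all of step 7 and x of fork_center in the frame of mat between -0.095 and 0.095 m and y of fork_center in the frame of mat between -0.0425 and 0.0425 m and height (world z) of fork_center below 0.025 m and value of joint dial between -0.12 and 0.12 rad and linear speed of fork below 0.02 m/s); the robot touches nothing.
It fails at once if a finger or the arm touches a spring bar (only the fork may) (contact force between any of the fingers, the arm and bar0 above 0.5 N or contact force between any of the fingers, the arm and bar1 above 0.5 N or contact force between any of the fingers, the arm and bar2 above 0.5 N).
It fails at once if a tag wrenched against its spring bar (over 20 N) (contact force between any of tag_green, tag_blue, tag_orange and bar0 above 20 N or contact force between any of tag_green, tag_blue, tag_orange and bar1 above 20 N or contact force between any of tag_green, tag_blue, tag_orange and bar2 above 20 N).
It fails at once if a bystander (mug, jar, notepad) pushed more than 3 cm (distance of any of mug, jar, notepad from where it was at the start of the episode above 0.03 m).
Of tag_green, tag_blue, tag_orange only 2 to 3 are there at a start; the rules pass over those that are not, and their reading is None.
At some moment in a run one of fork may be knocked a few centimetres aside while the robot is not near it.
Once in a run the grip may slacken for a moment while it holds something.
It also fails if it takes over 210 s, if anything falls off the work surface, if the arm or the gripper's body presses on something with over 40 N, if the wrist force passes 120 N, or if a joint passes its speed limit or range.

## Robot

A 6-joint arm with a two-finger parallel gripper is mounted at the origin on the work surface. World frame = base frame: x ahead of the robot, y to its left, z up, the work surface at z = 0. Lengths are in m, angles in rad, forces in N, time in s.
With the tool pointing down it reaches from about 0.35 to 0.775 m from the base axis. Payload 7.3 kg.
Tool frame: the origin (TCP) lies between the finger pads; the fingertips stand 17 mm ahead of it and the grasp point (between the pads) lies 2 mm behind it; z points along the fingers, y is the direction in which the jaws open and shut (so a half turn about z gives the same grasp; the last joint's range is limited). The gripper opens to 92 mm and grips with 3 to 60 N. Pads are 19 mm wide; open, the fingers measure 130 mm over their backs; the gripper's body (75 mm by 190 mm) begins 47 mm behind the grasp point.
Start: joints at [1.101, 0.342, 1.524, -0, 1.275, -0.146], TCP at [0.167, 0.498, 0.244] pointing down, gripper open.
Joint ranges: [-2.53, 2.53], [-0.77, 2.02], [0.04, 2.7], [-1, 4.14], [0.28, 2.66], [-3.11, 3.11]. Speed limits (rad/s): [2.57, 2.57, 3.14, 3.14, 3.14, 3.14].

## Interface

Orientations are given as [roll, pitch, yaw] about the fixed x, y, z axes, in that order (R = Rz(yaw) Ry(pitch) Rx(roll)).
In Python, from cell import sensors, vision, hand_in gives the robot as it stands.
- The arm moves only by the tool step_arm, never from a script. Its argument "series" is a list of rows, each a list of 5 numbers: the opening, from 0 (shut) to 1 (fully open), then the shift along the world's x, y, z each as a share of 25 mm, from -1 to 1, then the turn about the world's z as a share of 0.08 rad, from -1 to 1. A call has 1 to 12 rows; each row shifts and turns the commanded pose from where the row before left it; what a row does not reach is not made up. A row lasts 1/10 s, in which the tool goes at most 50 mm and 8.59 degrees, less where a joint would pass 70% of its speed; a pose out of reach is approached as far as the arm can. A call with a number of a shift or a turn outside -1 to 1 is refused whole. A call with a gripper value outside its range is refused whole. The fingers move at their own pace and stop on an object; "squeeze" is the grip in N (left out, the last holds). Time passes only in rows, so rows that do not move let the fingers close. It gives the time, the measured TCP pose, the force and the opening at its end, in the units of the state.
- sensors.observe(): the state, without advancing time (a new reading comes with each control period).
- vision.read_camera(name): name is "scene" or "top" or "wrist"; returns a dict with "pixels" (384x512x3 uint8, blue, green, red), "range_z" (384x512 float32, m along the optical axis (not along the pixel's ray), 0 where there is no reading), "camera_matrix" (3x3 intrinsics, pixels), "k1" (the pictures are not rectified: a ray, as slopes to the right and down, at radius r is drawn at 1 + k1 r^2 times it, then the intrinsics apply), "pose" (4x4, takes a point from camera to world coordinates). Camera axes: x right, y down, z forward; pixel columns grow to the right and rows downward; lengths in m; the calibration is good to about 2 mm. A picture is of the moment at which its call begins.
- hand_in(): hands the job in, once; it reports no verdict.
The state is a dict: "time": time; "qpos": joint angles; "qvel": joint speeds; "joint_efforts": joint torques, N m; "tool_pos": TCP position; "tool_rot": TCP orientation; "contact_force": force on the tool from outside, world axes, zero at the start; "torque": the same for the moment, N m; "opening": finger opening in m.
Only numpy, scipy, OpenCV 4.12 (cv2) and the standard library are available. Lean on these libraries where they do the work, as an engineer would, in place of code of your own. Each camera call takes 0.05 s, during which the arm holds its last target.

## Working session

There is one attempt and no reset: what is moved stays moved. The work goes in short steps, Python scripts to look and compute and a tool call to move; the robot and the scene stay as the last step left them, time stands still between calls to the robot, and variables do not carry over. Pictures are saved under pics/ and viewed, and the job is handed in when it is done.

Besides the shell and the picture viewer there is one more tool, called after ">>>" as name(argument=value, ...) on one line, values as JSON. step_arm: Moves the arm, as the interface text tells. Its arguments: {"type":"object","properties":{"series":{"type":"array","items":{"type":"array","items":{"type":"number","minimum":-1,"maximum":1}}},"squeeze":{"type":"number"}},"required":["series"]}

```bash
ls; mkdir -p pics
cat > h.py <<'E'
import numpy as np, cv2
from cell import sensors, vision, hand_in
def snap(name,fn=None):
    d=vision.read_camera(name)
    if fn: cv2.imwrite('pics/'+fn,d['pixels'])
    return d
def cloud(d):
    K=d['camera_matrix'];k1=d['k1'];h,w=d['range_z'].shape
    u,v=np.meshgrid(np.arange(w),np.arange(h))
    x=(u-K[0,2])/K[0,0];y=(v-K[1,2])/K[1,1]
    # undistort: xd = x(1+k1 r^2)
    xu,yu=x.copy(),y.copy()
    for _ in range(10):
        r2=xu**2+yu**2; xu=x/(1+k1*r2); yu=y/(1+k1*r2)
    z=d['range_z']
    P=np.stack([xu*z,yu*z,z],-1)@d['pose'][:3,:3].T+d['pose'][:3,3]
    P[z==0]=np.nan
    return P
def st():
    s=sensors.observe()
    print('t',round(s['time'],2),'p',np.round(s['tool_pos'],4),'r',np.round(s['tool_rot'],3),'F',np.round(s['contact_force'],1),'op',round(s['opening'],4),'q',np.round(s['qpos'],2))
    return s
E
python3 - <<'E'
from h import *
st()
for n in('scene','top','wrist'):
    d=snap(n,n+'0.png'); np.savez('/tmp/'+n+'0.npz',**d); print(n,d['pose'].round(3).tolist(),d['camera_matrix'].tolist(),d['k1'])
E
```

```text
pics
t 0.0 p [0.1669 0.4974 0.243 ] r [-3.14  -0.     2.818] F [-0.1  0.1 -0.5] op 0.0919 q [ 1.1   0.34  1.53 -0.    1.28 -0.15]
scene [[0.616, 0.444, -0.65, 1.206], [0.787, -0.339, 0.515, -0.538], [0.008, -0.83, -0.558, 0.691], [0.0, 0.0, 0.0, 1.0]] [[363.9218624278402, 0.0, 248.3170323414791], [0.0, 363.9218624278402, 189.8725236616293], [0.0, 0.0, 1.0]] -0.1115571771984821
top [[-0.018, -0.976, 0.216, 0.18], [-1.0, 0.017, -0.006, 0.008], [0.003, -0.216, -0.976, 1.664], [0.0, 0.0, 0.0, 1.0]] [[459.6083167111475, 0.0, 254.65180239111027], [0.0, 459.6083167111475, 189.84687205774694], [0.0, 0.0, 1.0]] -0.11021706879198076
wrist [[0.318, 0.906, 0.28, 0.092], [0.948, -0.304, -0.096, 0.523], [-0.002, 0.296, -0.955, 0.383], [0.0, 0.0, 0.0, 1.0]] [[274.27858960647666, 0.0, 253.00543338030633], [0.0, 274.27858960647666, 189.93677088025032], [0.0, 0.0, 1.0]] 0.01219057444184548
```

View pics/scene0.png

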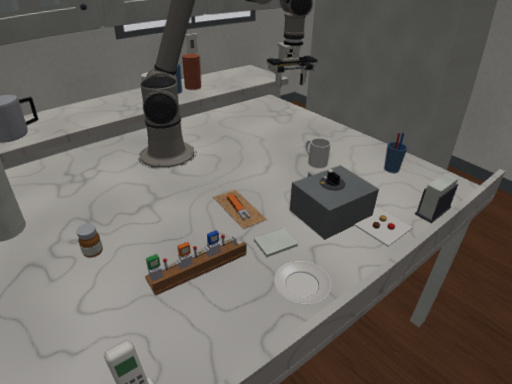

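View pics/top0.png

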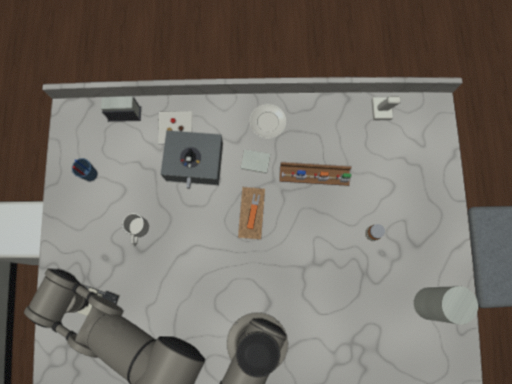

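View pics/wrist0.png

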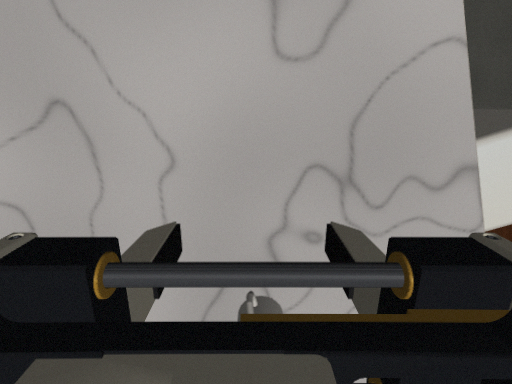

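The scene shows all three tags: green, orange and blue, at scene px (153,265), (184,251) and (213,240). The fork is on the mat at (238,207), the lockbox at (333,200), and the notepad between the dock and the lockbox at (275,242). Next I'll fit the poses.

Run:
```python
from h import *
d=dict(np.load('/tmp/top0.npz')); P=cloud(d); im=d['pixels']
cv2.imwrite('pics/topc.png',cv2.resize(im[110:260,130:370],None,fx=3.2,fy=3.2,interpolation=cv2.INTER_CUBIC))
def rect(mask,name):
    q=P[mask][:,:2].astype(np.float32); r=cv2.minAreaRect(q); print(name,len(q),np.round(r[0],4),np.round(r[1],4),round(r[2],2),'zmed',np.nanmedian(P[mask][:,2]).round(4))
z=P[...,2]; x=P[...,0];y=P[...,1]
reg=lambda u0,v0,u1,v1:(lambda m:(m.__setitem__((slice(v0,v1),slice(u0,u1)),True),m)[1])(np.zeros(z.shape,bool))
safe=reg(150,120,235,200)&(abs(z-.105)<.01); rect(safe,'safe top')
hsv=cv2.cvtColor(im,cv2.COLOR_BGR2HSV)
b=reg(270,155,360,195)&(z>.008)&(z<.08); rect(b,'dock')
rail=b&(z>.034)&(z<.046); rect(rail,'~40mm')
m=reg(232,180,270,245)
br=m&(hsv[...,1]>80); rect(br,'mat')
org=m&(hsv[...,1]>180)&(z>.01); rect(org,'fork handle')
nb=reg(238,145,275,178)&(z>.006)&(z<.03); rect(nb,'notepad')
mg=reg(115,205,155,250)&(z>.05); rect(mg,'mug')
dl=reg(150,120,235,200)&(z>.115); rect(dl,'dial'); 
for n,lo,hi in(('g',50,80),('b',105,125),('o',5,18)):
    t=reg(275,155,360,190)&(hsv[...,0]>lo)&(hsv[...,0]<hi)&(hsv[...,1]>120)&(z>.04); rect(t,n);
```

```text
safe top 2372 [0.643  0.2232] [0.199 0.2  ] 84.55 zmed 0.1053
dock 1325 [ 0.6003 -0.2276] [0.3342 0.1508] 89.18 zmed 0.0175
~40mm 266 [ 0.6058 -0.2268] [0.2629 0.0579] 85.63 zmed 0.0402
mat 992 [0.4617 0.011 ] [0.0791 0.1845] 84.46 zmed 0.0042
fork handle 0 [0. 0.] [0. 0.] 0.0 zmed nan
notepad 561 [ 0.6561 -0.0104] [0.1357 0.1256] 89.28 zmed 0.0119
mug 238 [0.4034 0.4179] [0.1018 0.076 ] 25.02 zmed 0.0776
dial 117 [0.6556 0.2116] [0.1707 0.1269] 68.9 zmed 0.1256
g 13 [ 0.5787 -0.3298] [0.0204 0.0077] 84.92 zmed 0.0811
b 24 [ 0.5912 -0.1691] [0.0222 0.01  ] 89.88 zmed 0.0803
o 53 [ 0.6025 -0.2224] [0.2394 0.0443] 85.83 zmed 0.0785
  return np.nanmean(a, axis, out=out, keepdims=keepdims)
```

View pics/topc.png

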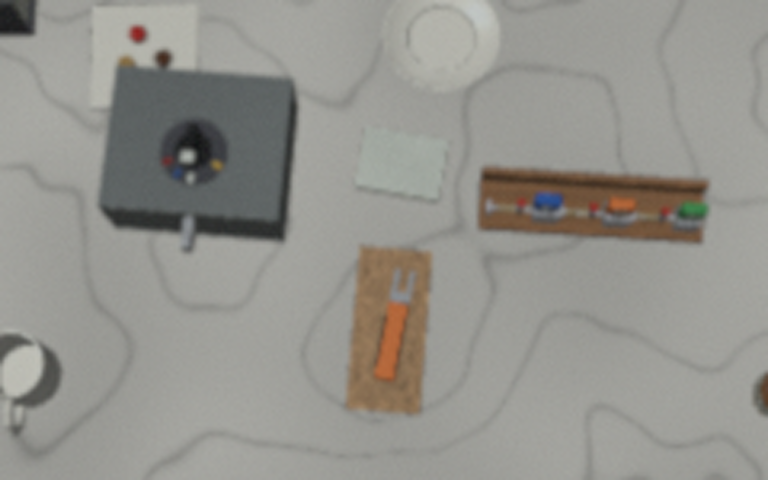

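The top crop (3.2x, offset 130,110) shows the dial at px (190,150), its pull at (188,232), and the fork on the mat slightly turned against it. Bays 2, 1 and 0 hold blue, orange and green. Next I refine the lockbox and dock frames.

```bash
cat >> h.py <<'E'
def fitrect(q,L,W,yaw0=0,span=0.25,w=0.004):
    """best (cx,cy,yaw) of a LxW rectangle (x,y) for 2D points by trimmed edges"""
    best=None
    for a in np.arange(yaw0-span,yaw0+span,0.005):
        c,s=np.cos(a),np.sin(a); r=q@np.array([[c,-s],[s,c]])
        e=[np.percentile(r[:,i],p) for i in(0,1) for p in(1,99)]
        inside=((r[:,0]>e[0])&(r[:,0]<e[1])).mean()
        area=(e[1]-e[0])*(e[3]-e[2])
        if best is None or area<best[0]: best=(area,a,e)
    _,a,e=best; c,s=np.cos(a),np.sin(a); m=np.array([(e[0]+e[1])/2,(e[2]+e[3])/2])
    return np.array([c*m[0]-s*m[1],s*m[0]+c*m[1]]),a,(e[1]-e[0],e[3]-e[2])
E
python3 - <<'E'
from h import *
for cam in('top','scene'):
    d=dict(np.load(f'/tmp/{cam}0.npz')); P=cloud(d); im=d['pixels']; hsv=cv2.cvtColor(im,cv2.COLOR_BGR2HSV)
    x,y,z=P[...,0],P[...,1],P[...,2]
    def R(x0,x1,y0,y1,z0,z1): return (x>x0)&(x<x1)&(y>y0)&(y<y1)&(z>z0)&(z<z1)
    m=R(.5,.8,.08,.36,.098,.112); print(cam,'safe',fitrect(P[m][:,:2],.165,.2))
    m=R(.5,.72,-.4,-.08,.006,.06); print(' dock',fitrect(P[m][:,:2],.066,.262))
    m=R(.5,.72,-.4,-.08,.036,.046); 
    m=R(.3,.58,-.08,.1,-.01,.03)&(hsv[...,1]>70); print(' mat',fitrect(P[m][:,:2],.19,.085))
    m=R(.3,.58,-.08,.1,-.01,.04)&(hsv[...,1]>170)&(hsv[...,0]<14); print(' handle',m.sum(),fitrect(P[m][:,:2],.09,.024,-.15,.3))
    for n,lo,hi in(('g',45,85),('b',105,125),('o',5,18)):
        t=R(.5,.72,-.4,-.08,.062,.1)&(hsv[...,0]>lo)&(hsv[...,0]<hi)&(hsv[...,1]>120); print(n,t.sum(),P[t].mean(0).round(4),P[t].max(0).round(3))
    m=R(.56,.75,.1,.3,.12,.16); q=P[m]; print(' dial',len(q),q.min(0).round(3),q.max(0).round(3))
    m=R(.45,.6,.15,.28,.075,.097); q=P[m]; print(' fin',len(q),q.min(0).round(3),q.max(0).round(3))
E
```

```text
top safe (array([0.65831956, 0.22144656]), np.float64(-0.10499999999999987), (np.float64(0.16133527832415395), np.float64(0.19467325945582412)))
 dock (array([ 0.60897497, -0.24167801]), np.float64(-0.05999999999999983), (np.float64(0.20332045420753353), np.float64(0.2915942092188922)))
 mat (array([0.46109748, 0.01103293]), np.float64(-0.08999999999999986), (np.float64(0.1823246912699727), np.float64(0.07912385529624413)))
 handle 28 (array([0.44503548, 0.00787485]), np.float64(-0.17999999999999972), (np.float64(0.07711944391621), np.float64(0.012572509570538778)))
g 13 [ 0.5781 -0.328   0.0808] [ 0.583 -0.32   0.087]
b 24 [ 0.591  -0.169   0.0796] [ 0.596 -0.158  0.091]
o 40 [ 0.586  -0.2515  0.0798] [ 0.595 -0.236  0.088]
 dial 68 [0.625 0.208 0.12 ] [0.67  0.24  0.149]
 fin 96 [0.542 0.151 0.076] [0.587 0.279 0.096]
scene safe (array([0.66126084, 0.2205986 ]), np.float64(-0.10499999999999987), (np.float64(0.16305433281941117), np.float64(0.198196047458683)))
 dock (array([ 0.60712472, -0.22913614]), np.float64(-0.07499999999999984), (np.float64(0.05693863779629127), np.float64(0.25733248456362556)))
 mat (array([0.46522196, 0.0100803 ]), np.float64(-0.09499999999999986), (np.float64(0.18358990776952655), np.float64(0.08162861144065785)))
 handle 136 (array([0.44972857, 0.00703167]), np.float64(-0.21499999999999975), (np.float64(0.08185391584291457), np.float64(0.02164165331335985)))
g 57 [ 0.5836 -0.3354  0.0777] [ 0.589 -0.321  0.082]
b 53 [ 0.5967 -0.1736  0.0776] [ 0.601 -0.159  0.084]
o 73 [ 0.5904 -0.2543  0.077 ] [ 0.596 -0.239  0.084]
 dial 120 [0.624 0.212 0.12 ] [0.67  0.229 0.145]
 fin 25 [0.544 0.226 0.081] [0.562 0.239 0.096]
```

>>> step_arm(series=[[1, 0.95, -0.55, 0, 0.3], [1, 0.95, -0.55, 0, 0.3], [1, 0.95, -0.55, 0, 0.3], [1, 0.95, -0.55, 0, 0.3], [1, 0.95, -0.55, 0, 0.3], [1, 0.95, -0.55, 0, 0.3], [1, 0.95, -0.55, 0, 0.3], [1, 0.95, -0.55, 0, 0.3], [1, 0.95, -0.55, 0, 0.34], [1, 0.95, -0.55, 0, 0], [1, 0.95, -0.55, 0, 0], [1, 0.95, -0.55, 0, 0]])

```text
time: 1.35
tool_pos: [0.4528, 0.332, 0.2434]
tool_rot: [-3.141, -0.001, 3.037]
contact_force: [0.1, -0.0, -1.1]
opening: 0.0919
```

>>> step_arm(series=[[1, 0.95, -0.55, 0, 0], [1, 0.95, -0.55, 0, 0], [1, 0.95, -0.55, 0, 0], [1, 0.95, -0.55, 0, 0], [1, 0.95, -0.55, 0, 0], [1, 0.95, -0.55, 0, 0], [1, 0.95, -0.55, 0, 0], [1, 0.4, -0.55, 0, 0], [1, 0, 0, 0, 0], [1, 0, 0, 0, 0]])

```text
time: 2.35
tool_pos: [0.6275, 0.2229, 0.2435]
tool_rot: [3.141, -0.001, 3.037]
contact_force: [-0.5, -0.8, 0.8]
opening: 0.0917
```

Run:
```python
from h import *
st(); d=snap('wrist','w1.png'); np.savez('/tmp/w1.npz',**d); P=cloud(d)
x,y,z=P[...,0],P[...,1],P[...,2]
def R(x0,x1,y0,y1,z0,z1): return (x>x0)&(x<x1)&(y>y0)&(y<y1)&(z>z0)&(z<z1)
m=R(.5,.8,.08,.36,.098,.112); print('safe',fitrect(P[m][:,:2],.165,.2))
m=R(.58,.72,.15,.3,.136,.15); print('dialtop',m.sum(),cv2.minAreaRect(P[m][:,:2].astype(np.float32)),np.median(z[m]))
m=R(.5,.6,.18,.28,.085,.097); print('fin',m.sum(),cv2.minAreaRect(P[m][:,:2].astype(np.float32)))
```

```text
t 2.35 p [0.6275 0.2229 0.2435] r [ 3.141e+00 -1.000e-03  3.037e+00] F [-0.5 -0.8  0.8] op 0.0917 q [ 0.23  0.61  1.08  0.    1.45 -1.24]
safe (array([0.64952065, 0.22418085]), np.float64(-0.08499999999999985), (np.float64(0.1422620805454753), np.float64(0.19565677237818635)))
dialtop 592 ((0.6476156115531921, 0.22449955344200134), (0.013451679609715939, 0.044136080890893936), 81.80986785888672) 0.14016789733173088
fin 572 ((0.5604795217514038, 0.23139533400535583), (0.0995551347732544, 0.035607628524303436), 84.09178161621094)
```

View pics/w1.png

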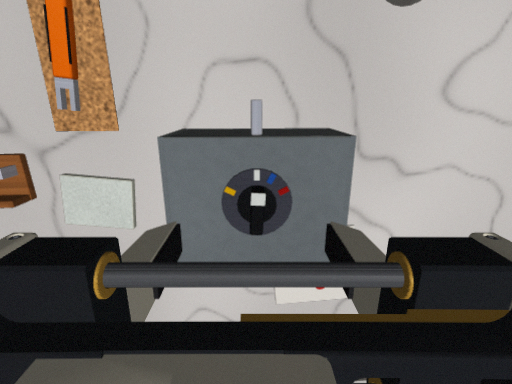

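The wrist picture shows the dial at px (258,205) with its pointer towards the front. White is at (257,175), blue (272,178), red (283,190) and yellow (230,190). I'll descend and grip the bar.

>>> step_arm(series=[[0.4, 0.4, 0.02, -0.5, 0], [0.4, 0.4, 0.02, -0.8, 0], [0.4, 0, 0, -1, 0], [0.4, 0, 0, -1, 0], [0.4, 0, 0, -1, 0], [0.1, 0, 0, 0, 0], [0, 0, 0, 0, 0], [0, 0, 0, 0, 0], [0, 0, 0, 0, 0], [0, 0, 0, 0, 0]], squeeze=30)

```text
time: 3.4
tool_pos: [0.6488, 0.2239, 0.1376]
tool_rot: [3.141, 0.002, 3.037]
contact_force: [-0.2, -0.2, -0.2]
opening: 0.0166
```

>>> step_arm(series=[[0, 0, 0, 0, 0], [0, 0, 0, 0, 0]])

```text
time: 3.6
tool_pos: [0.6487, 0.2243, 0.1374]
tool_rot: [3.14, 0.002, 3.037]
contact_force: [-1.0, 2.0, 4.8]
opening: 0.0125
```

>>> step_arm(series=[[0, 0, 0, 0, -0.5], [0, 0, 0, 0, -1], [0, 0, 0, 0, -1], [0, 0, 0, 0, -1], [0, 0, 0, 0, -1], [0, 0, 0, 0, -1], [0, 0, 0, 0, -1], [0, 0, 0, 0, -1], [0, 0, 0, 0, -1], [0, 0, 0, 0, -1], [0, 0, 0, 0, -1], [0, 0, 0, 0, -1]])

```text
time: 4.8
tool_pos: [0.6481, 0.2234, 0.1374]
tool_rot: [-3.142, 0.001, 2.114]
contact_force: [-3.1, -1.3, 6.8]
opening: 0.0126
```

>>> step_arm(series=[[0, 0, 0, 0, -1], [0, 0, 0, 0, -0.8], [0, 0, 0, 0, -0.45], [0, 0, 0, 0, 0], [0, 0, 0, 0, 0], [0, 0, 0, 0, 0], [0, 0, 0, 0, 0], [0, 0, 0, 0, 0]])

```text
time: 5.6
tool_pos: [0.6479, 0.2233, 0.1373]
tool_rot: [-3.141, 0.001, 1.937]
contact_force: [-3.9, -1.0, 6.8]
opening: 0.0127
```

Run:
```python
from h import *
st(); d=snap('wrist','w2.png');d=snap('scene'); cv2.imwrite('pics/s2.png',cv2.resize(d['pixels'][140:260,260:420],None,fx=4,fy=4,interpolation=cv2.INTER_CUBIC))
```

```text
t 5.6 p [0.6479 0.2233 0.1373] r [-3.141e+00  1.000e-03  1.937e+00] F [-3.9 -1.   6.8] op 0.0127 q [ 0.22  0.72  1.17 -0.    1.25 -0.15]
```

View pics/w2.png

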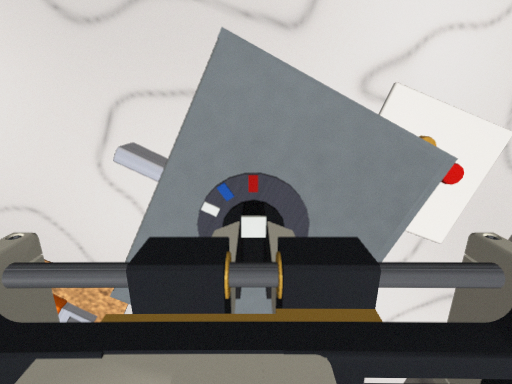

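View pics/s2.png

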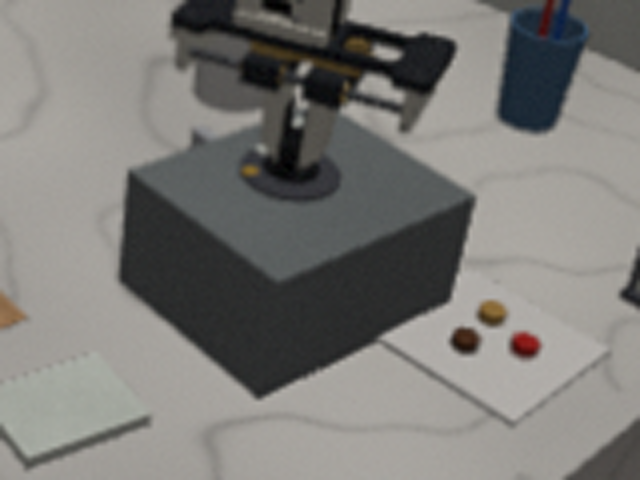

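The red mark at (253,183) is straight above the white tip at (254,226), so the dial is on red. Next it goes anticlockwise 2.2 rad to yellow.

>>> step_arm(series=[[0, 0, 0, 0, 0.5], [0, 0, 0, 0, 1], [0, 0, 0, 0, 1], [0, 0, 0, 0, 1], [0, 0, 0, 0, 1], [0, 0, 0, 0, 1], [0, 0, 0, 0, 1], [0, 0, 0, 0, 1], [0, 0, 0, 0, 1], [0, 0, 0, 0, 1], [0, 0, 0, 0, 1], [0, 0, 0, 0, 1]])

```text
time: 6.9
tool_pos: [0.6486, 0.2241, 0.1374]
tool_rot: [3.14, 0.001, 2.86]
contact_force: [-0.8, 2.4, 5.1]
opening: 0.0129
```

>>> step_arm(series=[[0, 0, 0, 0, 1], [0, 0, 0, 0, 1], [0, 0, 0, 0, 1], [0, 0, 0, 0, 1], [0, 0, 0, 0, 1], [0, 0, 0, 0, 1], [0, 0, 0, 0, 1], [0, 0, 0, 0, 1], [0, 0, 0, 0, 1], [0, 0, 0, 0, 1], [0, 0, 0, 0, 1], [0, 0, 0, 0, 1]])

```text
time: 8.1
tool_pos: [0.6484, 0.2251, 0.1374]
tool_rot: [3.141, 0.003, -2.463]
contact_force: [-1.6, 5.1, 6.0]
opening: 0.0129
```

>>> step_arm(series=[[0, 0, 0, 0, 1], [0, 0, 0, 0, 1], [0, 0, 0, 0, 1], [0, 0, 0, 0, 0.7], [0, 0, 0, 0, 0.3], [0, 0, 0, 0, 0], [0, 0, 0, 0, 0], [0, 0, 0, 0, 0], [0, 0, 0, 0, 0], [0, 0, 0, 0, 0]])

```text
time: 9.1
tool_pos: [0.6481, 0.2253, 0.1373]
tool_rot: [3.141, 0.003, -2.146]
contact_force: [-2.3, 5.7, 5.5]
opening: 0.0127
```

Run:
```python
from h import *
st(); d=snap('wrist','w3.png')
```

```text
t 9.1 p [0.6481 0.2253 0.1373] r [ 3.141e+00  3.000e-03 -2.146e+00] F [-2.3  5.7  5.5] op 0.0127 q [ 0.22  0.72  1.17  0.    1.25 -2.35]
```

View pics/w3.png

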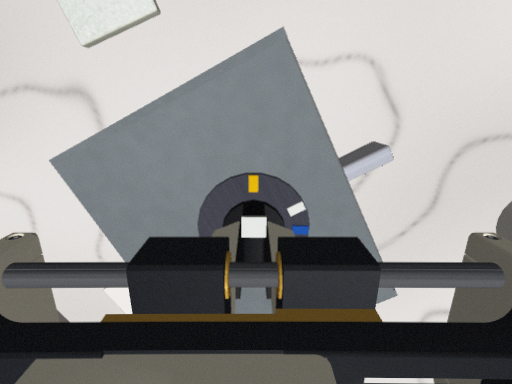

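The tip at (254,226) is aligned with yellow at (253,183). Now clockwise 1.6 rad (20 rows' worth) to blue.

>>> step_arm(series=[[0, 0, 0, 0, -0.5], [0, 0, 0, 0, -1], [0, 0, 0, 0, -1], [0, 0, 0, 0, -1], [0, 0, 0, 0, -1], [0, 0, 0, 0, -1], [0, 0, 0, 0, -1], [0, 0, 0, 0, -1], [0, 0, 0, 0, -1], [0, 0, 0, 0, -1], [0, 0, 0, 0, -1], [0, 0, 0, 0, -1]])

```text
time: 10.35
tool_pos: [0.6486, 0.2245, 0.1374]
tool_rot: [3.14, 0.002, -3.069]
contact_force: [-0.2, 2.8, 4.4]
opening: 0.0128
```

>>> step_arm(series=[[0, 0, 0, 0, -1], [0, 0, 0, 0, -1], [0, 0, 0, 0, -1], [0, 0, 0, 0, -1], [0, 0, 0, 0, -1], [0, 0, 0, 0, -1], [0, 0, 0, 0, -1], [0, 0, 0, 0, -1], [0, 0, 0, 0, -0.5], [0, 0, 0, 0, 0], [0, 0, 0, 0, 0], [0, 0, 0, 0, 0]])

```text
time: 11.55
tool_pos: [0.6485, 0.2237, 0.1374]
tool_rot: [3.141, 0.001, 2.537]
contact_force: [-2.6, 0.7, 5.7]
opening: 0.0128
```

>>> step_arm(series=[[0, 0, 0, 0, 0], [0, 0, 0, 0, 0], [0, 0, 0, 0, 0]])

```text
time: 11.85
tool_pos: [0.6485, 0.2237, 0.1374]
tool_rot: [3.141, 0.001, 2.537]
contact_force: [-1.8, 0.3, 5.5]
opening: 0.0124
```

Run:
```python
from h import *
st(); d=snap('wrist','w4.png')
```

```text
t 11.85 p [0.6485 0.2237 0.1374] r [3.141e+00 1.000e-03 2.537e+00] F [-1.8  0.3  5.5] op 0.0124 q [ 0.22  0.72  1.17 -0.    1.25 -0.75]
```

View pics/w4.png

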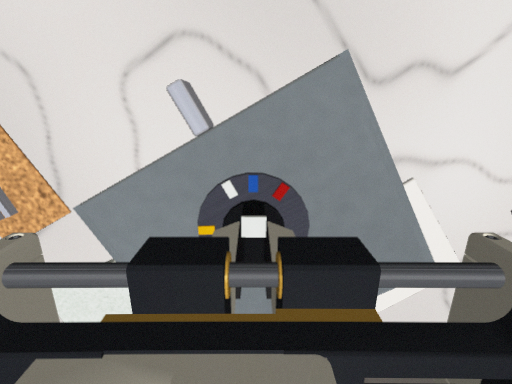

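The tip at (254,226) is on blue at (253,183). I release the dial and go to the drawer pull.

>>> step_arm(series=[[0.4, 0, 0, 0, 0], [0.4, 0, 0, 0, 0], [0.4, 0, 0, 0, 0], [0.4, 0, 0, 0.5, 0], [0.4, 0, 0, 1, 0], [0.4, 0, 0, 1, 0.25], [0.4, -0.6, 0.06, 0, 1], [0.4, -0.6, 0.06, 0, 1], [0.4, -0.6, 0.06, 0, 1], [0.4, -0.6, 0.06, 0, 1], [0.4, -0.6, 0.06, 0, 1], [0.4, -0.6, 0.07, 0, 1]])

```text
time: 13.1
tool_pos: [0.5579, 0.233, 0.1997]
tool_rot: [3.141, 0.001, 3.04]
contact_force: [0.8, -0.7, -0.1]
opening: 0.0367
```

>>> step_arm(series=[[0.4, 0, 0, -1, 0], [0.4, 0, 0, -1, 0], [0.4, 0, 0, -1, 0], [0.4, 0, 0, -1, 0], [0.4, 0, 0, -0.7, 0], [0.2, 0, 0, 0, 0], [0, 0, 0, 0, 0], [0, 0, 0, 0, 0], [0, 0, 0, 0, 0], [0, 0, 0, 0, 0], [0, 0, 0, 0, 0]], squeeze=30)

```text
time: 14.2
tool_pos: [0.5592, 0.2333, 0.0828]
tool_rot: [3.14, 0.003, 3.037]
contact_force: [-0.3, 0.7, 6.1]
opening: 0.0119
```

>>> step_arm(series=[[0, -0.3, 0.03, 0, 0], [0, -0.48, 0.05, 0, 0], [0, -0.48, 0.05, 0, 0], [0, -0.48, 0.05, 0, 0], [0, -0.48, 0.05, 0, 0], [0, -0.48, 0.05, 0, 0], [0, -0.48, 0.05, 0, 0], [0, -0.48, 0.05, 0, 0], [0, -0.48, 0.05, 0, 0], [0, -0.12, 0.02, 0, 0], [0, 0, 0, 0, 0], [0, 0, 0, 0, 0]])

```text
time: 15.4
tool_pos: [0.4545, 0.2439, 0.0828]
tool_rot: [3.141, 0.007, 3.038]
contact_force: [7.8, -4.4, 4.6]
opening: 0.012
```

>>> step_arm(series=[[0, 0, 0, 0, 0], [0, 0, 0, 0, 0]])

```text
time: 15.6
tool_pos: [0.4544, 0.2439, 0.0828]
tool_rot: [3.141, 0.006, 3.037]
contact_force: [5.9, -3.9, 5.3]
opening: 0.0118
```

The drawer is out about 105 mm, against its stop. I release it and look at the fork from above.

>>> step_arm(series=[[0.5, 0, 0, 0, 0], [0.5, 0, 0, 0, 0], [0.5, 0, 0, 0.5, 0], [0.5, 0, 0, 1, 0], [0.5, 0, 0, 1, 0], [0.5, 0, -0.6, 1, 0], [0.5, 0, -1, 1, 0], [0.5, 0, -1, 1, -0.3], [0.5, 0, -1, 0.5, -0.3], [0.5, 0, -1, 0, -0.3], [0.5, 0, -1, 0, -0.3], [0.5, 0, -1, 0, 0]])

```text
time: 16.8
tool_pos: [0.451, 0.0785, 0.2311]
tool_rot: [3.141, -0.001, 2.941]
contact_force: [0.2, 0.5, -0.4]
opening: 0.046
```

>>> step_arm(series=[[0.5, 0, -1, 0, 0], [0.5, 0, -1, 0, 0], [0.5, 0, -1, 0, 0], [0.5, 0, 0, 0, 0], [0.5, 0, 0, 0, 0]])

```text
time: 17.3
tool_pos: [0.4513, 0.0044, 0.231]
tool_rot: [3.141, -0.001, 2.94]
contact_force: [-0.4, 0.2, 0.4]
opening: 0.0464
```

Run:
```python
from h import *
st(); d=snap('wrist','w5.png'); np.savez('/tmp/w5.npz',**d); P=cloud(d); im=d['pixels']; hsv=cv2.cvtColor(im,cv2.COLOR_BGR2HSV)
x,y,z=P[...,0],P[...,1],P[...,2]
m=(z>.012)&(z<.03)&(hsv[...,1]>190)&(hsv[...,0]<14)&(abs(y)<.1)&(x>.35)&(x<.6)
q=P[m]; print(m.sum(),fitrect(q[:,:2],.09,.024,-.15,.3),cv2.minAreaRect(q[:,:2].astype(np.float32)),np.median(q[:,2]))
m=(z>.011)&(z<.03)&(hsv[...,1]<90)&(abs(y)<.05)&(x>.45)&(x<.56); q=P[m]; print('prongs',m.sum(),cv2.minAreaRect(q[:,:2].astype(np.float32)))
d=snap('scene','s5.png')
```

```text
t 17.3 p [0.4513 0.0044 0.231 ] r [ 3.141e+00 -1.000e-03  2.940e+00] F [-0.4  0.2  0.4] op 0.0464 q [-0.16  0.22  1.73  0.    1.19 -1.53]
1027 (array([0.44687237, 0.00955656]), np.float64(-0.21499999999999975), (np.float64(0.08755539712786198), np.float64(0.022176190750729102))) ((0.44713708758354187, 0.0099010169506073), (0.023080630227923393, 0.08848118036985397), 78.1305160522461) 0.017884244241071823
prongs 264 ((0.49963876605033875, -0.000682072713971138), (0.021255161613225937, 0.06083381548523903), 78.03147888183594)
```

View pics/w5.png

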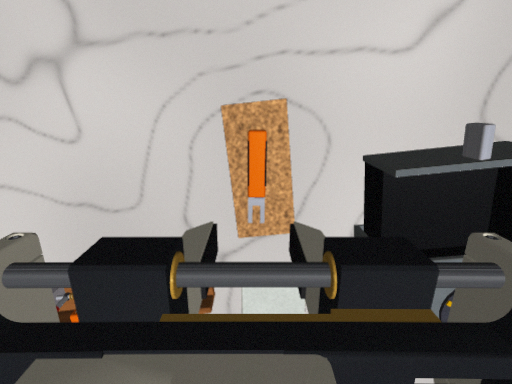

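View pics/s5.png

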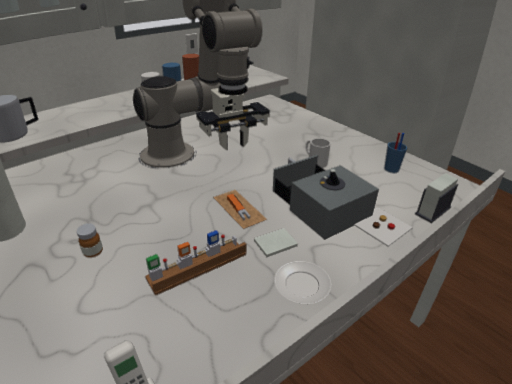

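The wrist view shows the fork flat on the mat with its handle at px (257,163) and prongs at (257,208), in line with the gripper. The scene view shows the drawer open. Next I grip the handle near fork_center.

>>> step_arm(series=[[0.5, 0.26, 0.12, -1, -0.05], [0.5, 0, 0, -1, 0], [0.5, 0, 0, -1, 0], [0.5, 0, 0, -1, 0], [0.5, 0, 0, -1, 0], [0.5, 0, 0, -1, 0], [0.5, 0, 0, -1, 0], [0.5, 0, 0, -0.8, 0], [0.5, 0, 0, -0.4, 0], [0.5, 0, 0, 0, 0]])

```text
time: 18.4
tool_pos: [0.4575, 0.008, 0.0253]
tool_rot: [3.142, -0.003, 2.938]
contact_force: [-0.2, -0.5, 0.4]
opening: 0.0459
```

>>> step_arm(series=[[0.5, 0, 0, -0.15, 0], [0.3, 0, 0, 0, 0], [0, 0, 0, 0, 0], [0, 0, 0, 0, 0], [0, 0, 0, 0, 0], [0, 0, 0, 0, 0]], squeeze=60)

```text
time: 19.0
tool_pos: [0.4586, 0.0072, 0.023]
tool_rot: [3.141, 0.001, 2.937]
contact_force: [-0.6, 0.7, 6.1]
opening: 0.0234
```

>>> step_arm(series=[[0, 0, 0, 0, 0], [0, 0, 0, 0.5, 0], [0, 0, 0, 1, 0], [0, 0, 0, 1, 0], [0, 0, 0, 1, 0], [0, 0, 0, 1, 0], [0, 0, 0, 0, 0]])

```text
time: 19.7
tool_pos: [0.46, 0.007, 0.1377]
tool_rot: [3.141, 0.006, 2.937]
contact_force: [-0.0, -1.0, -0.4]
opening: 0.0233
```

Run:
```python
from h import *
s=st(); d=snap('wrist','w6.png'); np.savez('/tmp/w6.npz',**d); P=cloud(d); im=d['pixels']
x,y,z=P[...,0],P[...,1],P[...,2]
p=s['tool_pos']; a=s['tool_rot'][2]-np.pi; c,sn=np.cos(a),np.sin(a)
fx=(x-p[0])*c+(y-p[1])*sn; fy=-(x-p[0])*sn+(y-p[1])*c; dz=z-p[2]
m=(fx>.03)&(fx<.12)&(abs(fy)<.03)&(abs(dz)<.04); print('prong',m.sum(),fx[m].min().round(4),np.percentile(fx[m],99).round(4),np.percentile(fy[m],[1,50,99]).round(4),np.percentile(dz[m],[5,50,95]).round(4))
```

```text
t 19.7 p [0.46   0.007  0.1377] r [3.141 0.006 2.937] F [-0.  -1.  -0.4] op 0.0233 q [-0.15  0.35  1.85  0.    0.94 -1.52]
prong 794 0.03 0.0514 [-0.0121 -0.0004  0.011 ] [-0.0086 -0.0075 -0.0047]
```

View pics/w6.png

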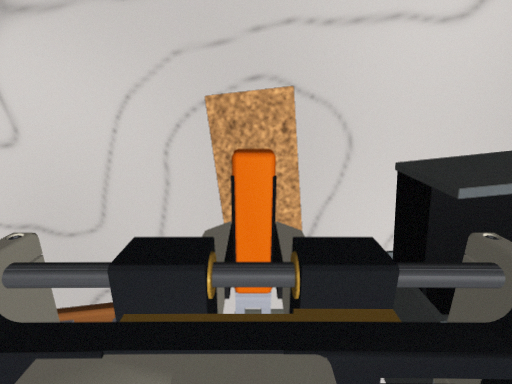

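The fork is held, handle visible at px (253,200). Next I measure the dock's studs from above, past the dock.

>>> step_arm(series=[[0, 0.74, -0.96, 0.8, 0.2], [0, 0.74, -0.96, 0.8, 0.2], [0, 0.74, -0.96, 0.8, 0.2], [0, 0.74, -0.96, 0.8, 0.2], [0, 0.74, -0.96, 0.8, 0.2], [0, 0.74, -0.96, 0.4, 0.2], [0, 0.74, -0.96, 0, 0.2], [0, 0.74, -0.96, 0, 0.2], [0, 0.74, -0.96, 0, 0], [0, 0.74, -0.96, 0, 0], [0, 0, 0, 0, 0], [0, 0, 0, 0, 0]])

```text
time: 20.95
tool_pos: [0.6427, -0.2328, 0.2422]
tool_rot: [3.14, -0.004, 3.064]
contact_force: [-0.3, 0.1, -1.3]
opening: 0.0237
```

Run:
```python
from h import *
d=dict(np.load('/tmp/w6.npz'));P=cloud(d);x,y,z=P[...,0],P[...,1],P[...,2]
hsv=cv2.cvtColor(d['pixels'],cv2.COLOR_BGR2HSV)
p=[.46,.007,.1377]; a=2.937-np.pi; c,sn=np.cos(a),np.sin(a)
fx=(x-p[0])*c+(y-p[1])*sn; fy=-(x-p[0])*sn+(y-p[1])*c
m=(hsv[...,1]>190)&(hsv[...,0]<14)&(z>.11)
r=np.stack([fx[m],fy[m]],-1).astype(np.float32); print('handle',np.percentile(r,[1,50,99],axis=0).round(4).tolist(),cv2.minAreaRect(r), np.percentile(z[m]-p[2],[5,50,95]))
s=st(); d=snap('wrist','w7.png'); np.savez('/tmp/w7.npz',**d)
```

```text
handle [[-0.0558, -0.0112], [-0.0253, -0.0005], [0.0315, 0.0103]] ((-0.011485446244478226, -0.0009296778589487076), (0.023629670962691307, 0.0891549363732338), 88.9551773071289) [-0.00668603 -0.00518381 -0.00409023]
t 20.95 p [ 0.6427 -0.2328  0.2422] r [ 3.14  -0.004  3.064] F [-0.3  0.1 -1.3] op 0.0237 q [-0.46  0.65  1.01  0.    1.48 -1.95]
```

View pics/w7.png

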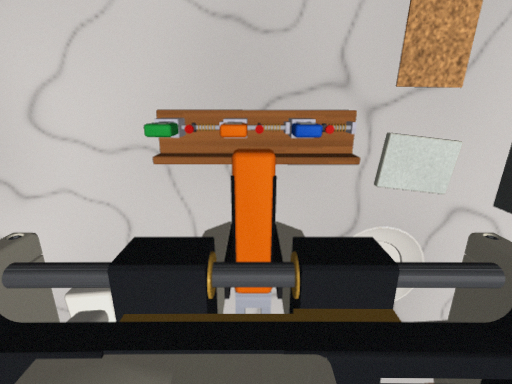

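The view shows the dock with the red caps at px (189,128), (259,129) and (329,129), and the tags at (160,129), (234,130) and (308,130). Locating the caps now.

```bash
cat > dockm.py <<'E'
from h import *
def measure(d):
    P=cloud(d); im=d['pixels']; hsv=cv2.cvtColor(im,cv2.COLOR_BGR2HSV)
    K=d['camera_matrix'];k1=d['k1'];T=d['pose']
    h=hsv[...,0].astype(int)
    red=(((h<4)|(h>174))&(hsv[...,1]>170)).astype(np.uint8)
    n,l,s,c=cv2.connectedComponentsWithStats(red)
    out=[]
    for i in range(1,n):
        if s[i,4]<20 or s[i,1]>150: continue
        # intersect ray with z=.056
        u,v=c[i]; x=(u-K[0,2])/K[0,0];y=(v-K[1,2])/K[1,1];xu,yu=x,y
        for _ in range(10):
            r2=xu**2+yu**2;xu=x/(1+k1*r2);yu=y/(1+k1*r2)
        r=T[:3,:3]@[xu,yu,1]; q=T[:3,3]+r*(.056-T[2,3])/r[2]
        print('cap',c[i].round(1),s[i,4],q.round(4)); out.append(q)
    return P,out
E
python3 - <<'E'
from dockm import *
d=dict(np.load('/tmp/w7.npz'));P,o=measure(d)
o=np.array(sorted(o,key=lambda q:q[1])); v=o[2]-o[0]; print('yaw',np.arctan2(-v[0],v[1]),np.linalg.norm(v))
x,y,z=P[...,0],P[...,1],P[...,2]
m=(z>.006)&(z<.06)&(x>.53)&(x<.66)&(y<-.08)&(y>-.4); print(fitrect(P[m][:,:2],0,0))
m=(z>.060)&(z<.09)&(x>.53)&(x<.66)&(y<-.08)&(y>-.4)
n,l,s,c=cv2.connectedComponentsWithStats(m.astype(np.uint8))
for i in range(1,n):
    if s[i,4]>20: q=P[l==i]; print(s[i,4],c[i].round(),q.mean(0).round(4),np.percentile(q,99,axis=0).round(4), fitrect(q[:,:2],0,0))
E
```

```text
cap [188.9 128.5] 59 [ 0.5831 -0.3032  0.056 ]
cap [259.  128.6] 50 [ 0.5895 -0.2219  0.056 ]
cap [329. 129.] 57 [ 0.5963 -0.1406  0.056 ]
yaw -0.08090595528070745 0.16315314287609997
(array([ 0.60082672, -0.22553947]), np.float64(-0.08499999999999985), (np.float64(0.06380527597532992), np.float64(0.25481973967307386)))
423 [159. 129.] [ 0.5803 -0.3301  0.078 ] [ 0.5878 -0.3177  0.0818] (array([ 0.58046359, -0.3319278 ]), np.float64(-0.07499999999999984), (np.float64(0.013631881173590488), np.float64(0.028574885634565728)))
390 [233. 130.] [ 0.5865 -0.2504  0.0792] [ 0.5941 -0.2353  0.0817] (array([ 0.58668409, -0.2504672 ]), np.float64(-0.07499999999999984), (np.float64(0.013538964408701837), np.float64(0.030317034399348963)))
399 [307. 130.] [ 0.5928 -0.1699  0.0783] [ 0.6005 -0.1541  0.0816] (array([ 0.59314261, -0.16880925]), np.float64(-0.07499999999999984), (np.float64(0.013338798138891939), np.float64(0.0294047037139281)))
```

>>> step_arm(series=[[0, -0.94, 0.59, 0, 0], [0, -0.94, 0.59, 0, 0], [0, -0.94, 0.59, 0, 0], [0, -0.94, 0.59, 0, 0], [0, -0.94, 0.59, -0.3, 0], [0, -0.94, 0.59, -1, 0], [0, -0.94, 0.57, -1, 0], [0, 0, 0, -1, 0], [0, 0, 0, -1, 0], [0, 0, 0, -1, 0], [0, 0, 0, -1, 0], [0, 0, 0, -0.9, 0]])

```text
time: 22.2
tool_pos: [0.4778, -0.1287, 0.0643]
tool_rot: [3.141, -0.0, 3.066]
contact_force: [0.6, -0.2, -0.9]
opening: 0.0231
```

>>> step_arm(series=[[0, 0, 0, -0.5, 0], [0, 0, 0, 0, 0], [0, 0, 0, 0, 0], [0, 0, 0, 0, 0]])

```text
time: 22.6
tool_pos: [0.4792, -0.1299, 0.0536]
tool_rot: [-3.141, 0.002, 3.065]
contact_force: [0.3, -0.1, -0.1]
opening: 0.0232
```

Run:
```python
from h import *
s=st(); d=snap('wrist','w8.png'); d=snap('scene'); np.savez('/tmp/s8.npz',**d); cv2.imwrite('pics/s8.png',cv2.resize(d['pixels'][170:300,130:290],None,fx=4.5,fy=4.5,interpolation=cv2.INTER_CUBIC))
```

```text
t 22.6 p [ 0.4792 -0.1299  0.0536] r [-3.141e+00  2.000e-03  3.065e+00] F [ 0.3 -0.1 -0.1] op 0.0232 q [-0.42  0.53  1.83  0.    0.77 -1.91]
```

View pics/s8.png

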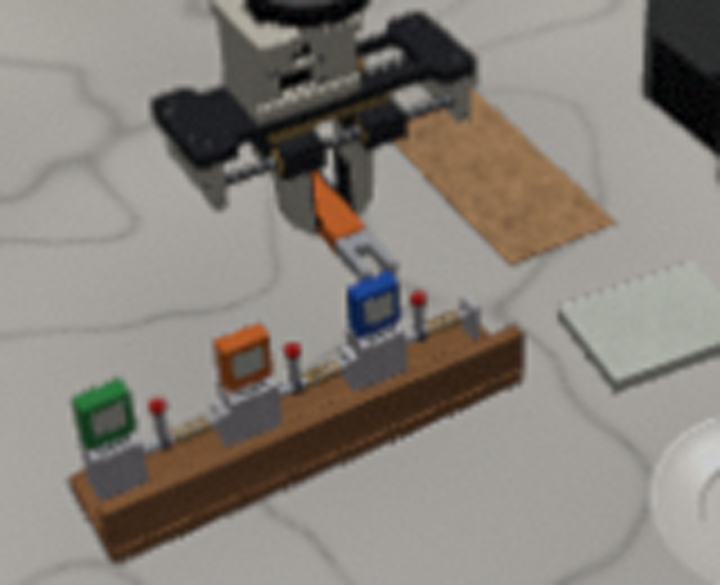

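View pics/w8.png

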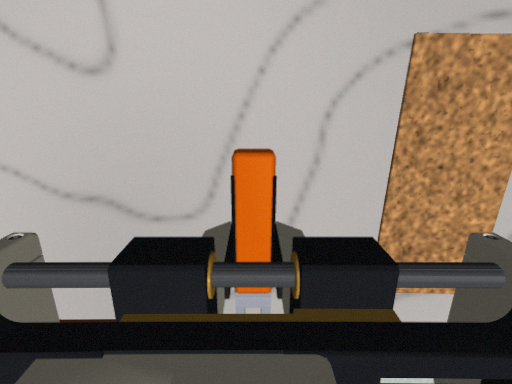

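The scene crop shows the fork pointing at the dock. The red caps are at about (158,406), (292,351) and (419,298), with the prongs near (365,255). I'll compare the prongs and caps within this one camera.

Run:
```python
from h import *
d=dict(np.load('/tmp/s8.npz'));P=cloud(d);x,y,z=P[...,0],P[...,1],P[...,2];im=d['pixels'];hsv=cv2.cvtColor(im,cv2.COLOR_BGR2HSV)
p=[.4792,-.1299,.0536];a=-.078;c,s=np.cos(a),np.sin(a)
fx=(x-p[0])*c+(y-p[1])*s; fy=-(x-p[0])*s+(y-p[1])*c; dz=z-p[2]
for lo,hi in((.036,.045),(.045,.055),(.055,.075)):
    m=(fx>lo)&(fx<hi)&(abs(fy)<.02)&(dz>-.03); print(lo,m.sum(),np.sort(fy[m]).round(4)[::max(1,m.sum()//8)],np.percentile(dz[m],[5,50,95]).round(4), fx[m].max().round(4))
m=(hsv[...,1]>170)&(hsv[...,0]<14)&(fx<.03)&(fx>-.08)&(abs(fy)<.02)&(dz>-.03); print('handle',m.sum(),np.percentile(fx[m],[2,98]),np.percentile(fy[m],[2,50,98]),np.percentile(dz[m],[2,50,98]))
h=hsv[...,0].astype(int);red=(((h<4)|(h>172))&(hsv[...,1]>130)&(x>.55)&(x<.63)&(y<-.1)&(y>-.34)).astype(np.uint8)
n,l,st_,ce=cv2.connectedComponentsWithStats(red)
for i in range(1,n):
    if st_[i,4]>3: q=P[l==i]; print('cap',ce[i].round(1),st_[i,4],np.nanmedian(q,0).round(4))
```

```text
0.036 542 [-0.0199 -0.0132 -0.0086 -0.0048 -0.0018  0.0021  0.0059  0.0109  0.0188] [0.0664 0.2523 0.3234] 0.045
0.045 138 [-0.0127  0.0018  0.0057  0.008   0.0116  0.0134  0.0161  0.0181  0.0198] [-0.0103  0.2985  0.3189] 0.0544
0.055 38 [-0.0133 -0.0127 -0.0115 -0.0091 -0.0064  0.0042  0.0053  0.0067  0.0085
  0.0102] [-0.0148 -0.0083 -0.0051] 0.0745
handle 83 [-0.02864544  0.02910119] [-0.01310558 -0.00081413  0.010053  ] [-0.01018641 -0.00377756 -0.00160416]
cap [222.3 236. ] 7 [ 0.5971 -0.1427  0.058 ]
cap [194.6 247.6] 9 [ 0.5913 -0.2229  0.0571]
cap [164.3 260. ] 7 [ 0.5849 -0.3049  0.0564]
```

>>> step_arm(series=[[0, 0, -0.04, -0.1, 0], [0, 0.3, -0.023, 0, 0], [0, 0.3, -0.023, 0, 0], [0, 0.3, -0.023, 0, 0], [0, 0.3, -0.023, 0, 0], [0, 0.3, -0.023, 0, 0], [0, 0.3, -0.023, 0, 0], [0, 0.3, -0.023, 0, 0], [0, 0.26, -0.023, 0, 0], [0, 0, 0, 0, 0], [0, 0, 0, 0, 0]])

```text
time: 23.8
tool_pos: [0.5376, -0.1355, 0.0498]
tool_rot: [3.141, -0.001, 3.065]
contact_force: [-0.1, 0.4, -0.8]
opening: 0.0234
```

Run:
```python
from h import *
s=st(); d=snap('scene'); np.savez('/tmp/s9.npz',**d); cv2.imwrite('pics/s9.png',cv2.resize(d['pixels'][200:290,140:270],None,fx=6,fy=6,interpolation=cv2.INTER_CUBIC))
```

```text
t 23.8 p [ 0.5376 -0.1355  0.0498] r [ 3.141e+00 -1.000e-03  3.065e+00] F [-0.1  0.4 -0.8] op 0.0234 q [-0.39  0.62  1.67  0.    0.85 -1.88]
```

View pics/s9.png

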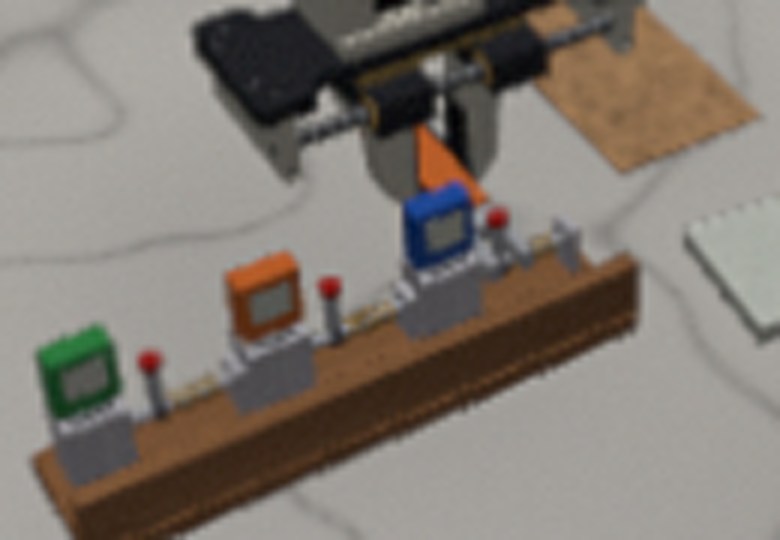

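The cap at (497,218) has the prongs on both sides, and there is no contact force. Pressing bar 2 towards +y.

>>> step_arm(series=[[0, 0, 0, 0.06, 0], [0, 0.012, 0.155, 0, 0], [0, 0.012, 0.155, 0, 0], [0, 0.012, 0.155, 0, 0], [0, 0.012, 0.155, 0, 0], [0, 0, 0, 0, 0], [0, 0, 0, 0, 0], [0, 0, 0, 0, 0], [0, 0, 0, 0, 0]])

```text
time: 24.75
tool_pos: [0.539, -0.1203, 0.0515]
tool_rot: [-3.142, 0.0, 3.065]
contact_force: [-0.3, -3.4, 1.0]
opening: 0.0235
```

Run:
```python
from h import *
s=st(); d=snap('scene'); cv2.imwrite('pics/s10.png',cv2.resize(d['pixels'][200:290,140:270],None,fx=6,fy=6,interpolation=cv2.INTER_CUBIC))
```

```text
t 24.75 p [ 0.539  -0.1203  0.0515] r [-3.142  0.     3.065] F [-0.3 -3.4  1. ] op 0.0235 q [-0.36  0.61  1.67  0.    0.85 -1.85]
```

View pics/s10.png

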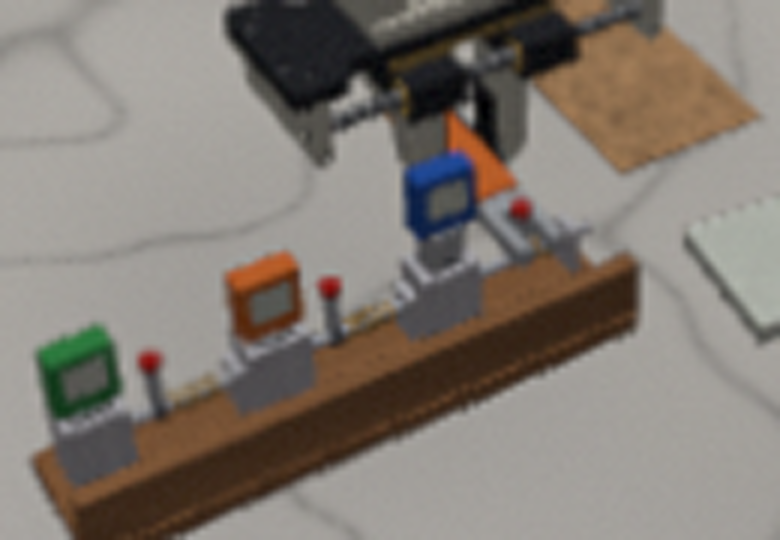

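The blue tag has risen (head now at (440,195)). Backing out and going on to bay 1.

>>> step_arm(series=[[0, -0.025, -0.31, 0, 0], [0, -0.025, -0.31, 0, 0], [0, -0.6, 0.047, 0, 0], [0, -0.6, 0.047, 0, 0], [0, -0.6, 0.047, 0, 0], [0, -0.6, 0.047, 0, 0], [0, -0.066, -0.817, 0, 0], [0, -0.066, -0.817, 0, 0], [0, -0.066, -0.817, 0, 0], [0, -0.066, -0.817, 0, 0], [0, 0, 0, 0, 0], [0, 0, 0, 0, 0]])

```text
time: 26.0
tool_pos: [0.4707, -0.2126, 0.0512]
tool_rot: [3.141, -0.001, 3.064]
contact_force: [-0.1, 0.8, -0.8]
opening: 0.0235
```

>>> step_arm(series=[[0, 0.3, -0.023, 0, 0], [0, 0.3, -0.023, 0, 0], [0, 0.3, -0.023, 0, 0], [0, 0.3, -0.023, 0, 0], [0, 0.3, -0.023, 0, 0], [0, 0.3, -0.023, 0, 0], [0, 0.3, -0.023, 0, 0], [0, 0.3, -0.025, 0, 0], [0, 0, 0, 0, 0], [0, 0, 0, 0, 0]])

```text
time: 27.0
tool_pos: [0.531, -0.2172, 0.0513]
tool_rot: [3.141, -0.0, 3.065]
contact_force: [0.3, 0.3, -1.0]
opening: 0.0235
```

Run:
```python
from h import *
s=st(); d=snap('scene'); cv2.imwrite('pics/s11.png',cv2.resize(d['pixels'][200:290,140:270],None,fx=6,fy=6,interpolation=cv2.INTER_CUBIC))
```

```text
t 27.0 p [ 0.531  -0.2172  0.0513] r [ 3.141 -0.     3.065] F [ 0.3  0.3 -1. ] op 0.0235 q [-0.52  0.64  1.61  0.    0.89 -2.02]
```

View pics/s11.png

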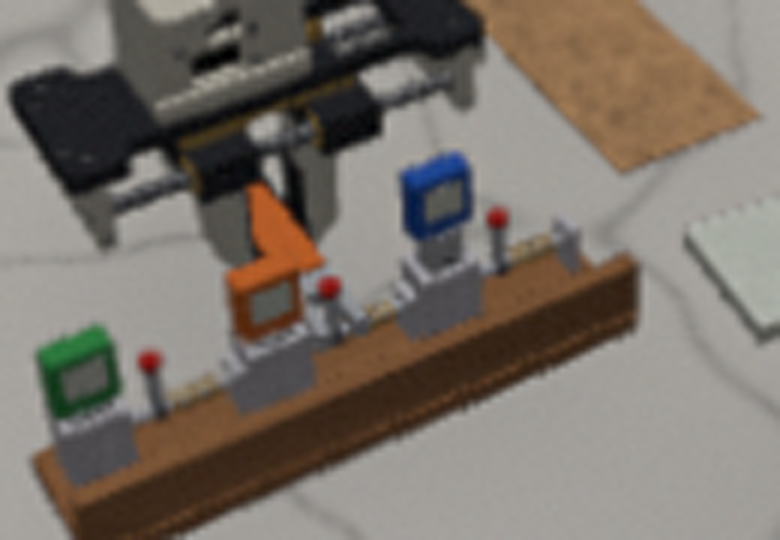

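The cap at (330,287) is inside the fork, and blue stays up. Pressing bar 1.

>>> step_arm(series=[[0, 0.012, 0.155, 0, 0], [0, 0.012, 0.155, 0, 0], [0, 0.012, 0.155, 0, 0], [0, 0.012, 0.155, 0, 0], [0, 0, 0, 0, 0], [0, 0, 0, 0, 0], [0, 0, 0, 0, 0], [0, 0, 0, 0, 0]])

```text
time: 27.85
tool_pos: [0.5321, -0.2019, 0.0514]
tool_rot: [3.141, -0.0, 3.065]
contact_force: [-3.1, -2.6, -0.6]
opening: 0.0234
```

Run:
```python
from h import *
s=st(); d=snap('scene'); cv2.imwrite('pics/s12.png',cv2.resize(d['pixels'][200:290,140:270],None,fx=6,fy=6,interpolation=cv2.INTER_CUBIC))
```

```text
t 27.85 p [ 0.5321 -0.2019  0.0514] r [ 3.141 -0.     3.065] F [-3.1 -2.6 -0.6] op 0.0234 q [-0.5   0.64  1.62 -0.    0.88 -1.99]
```

View pics/s12.png

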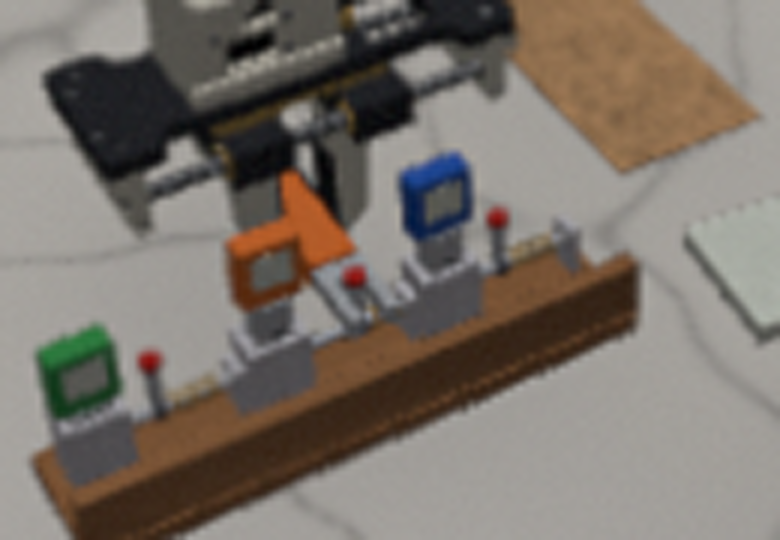

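The orange tag is up too. On to bay 0.

>>> step_arm(series=[[0, -0.025, -0.31, 0, 0], [0, -0.025, -0.31, 0, 0], [0, -0.6, 0.047, 0, 0], [0, -0.6, 0.047, 0, 0], [0, -0.6, 0.047, 0, 0], [0, -0.6, 0.047, 0, 0], [0, -0.066, -0.817, 0, 0], [0, -0.066, -0.817, 0, 0], [0, -0.066, -0.817, 0, 0], [0, -0.066, -0.817, 0, 0], [0, 0, 0, 0, 0], [0, 0, 0, 0, 0]])

```text
time: 29.1
tool_pos: [0.4644, -0.2943, 0.0513]
tool_rot: [3.141, 0.0, 3.064]
contact_force: [-0.3, 0.5, -1.1]
opening: 0.0232
```

>>> step_arm(series=[[0, 0.3, -0.023, 0, 0], [0, 0.3, -0.023, 0, 0], [0, 0.3, -0.023, 0, 0], [0, 0.3, -0.023, 0, 0], [0, 0.3, -0.023, 0, 0], [0, 0.3, -0.023, 0, 0], [0, 0.3, -0.023, 0, 0], [0, 0.28, -0.025, 0, 0], [0, 0, 0, 0, 0], [0, 0, 0, 0, 0]])

```text
time: 30.1
tool_pos: [0.5239, -0.2988, 0.0513]
tool_rot: [3.141, -0.0, 3.065]
contact_force: [-0.4, -0.1, -1.2]
opening: 0.0232
```

Run:
```python
from h import *
s=st(); d=snap('scene'); cv2.imwrite('pics/s13.png',cv2.resize(d['pixels'][200:290,140:270],None,fx=6,fy=6,interpolation=cv2.INTER_CUBIC)); d=snap('wrist','w13.png')
```

```text
t 30.1 p [ 0.5239 -0.2988  0.0513] r [ 3.141 -0.     3.065] F [-0.4 -0.1 -1.2] op 0.0232 q [-0.65  0.69  1.52  0.    0.94 -2.14]
```

View pics/s13.png

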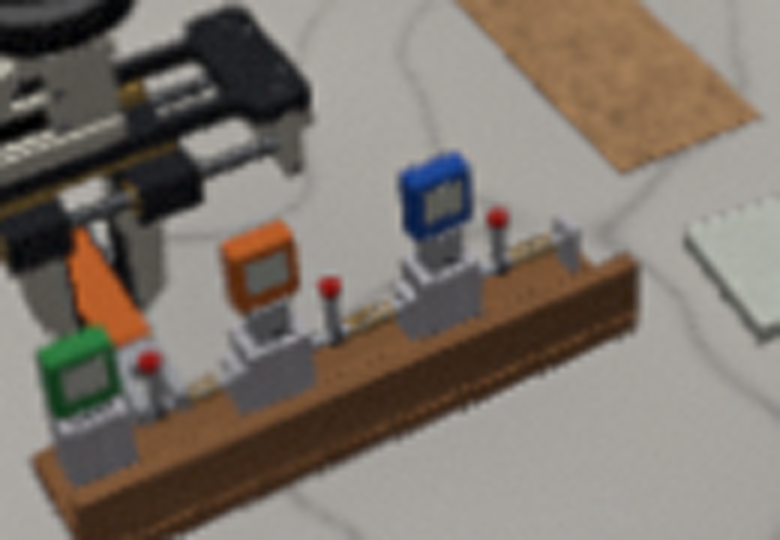

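View pics/w13.png

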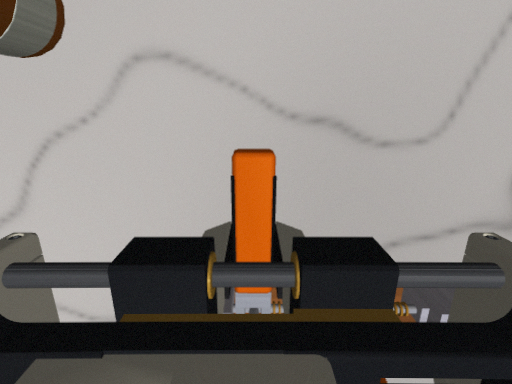

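The cap at (149,362) is between the prongs, and the fork is unmoved in the hand. The jar at wrist (25,20) is clear. Pressing bar 0.

>>> step_arm(series=[[0, 0.012, 0.155, 0, 0], [0, 0.012, 0.155, 0, 0], [0, 0.012, 0.155, 0, 0], [0, 0.012, 0.155, 0, 0], [0, 0, 0, 0, 0], [0, 0, 0, 0, 0], [0, 0, 0, 0, 0], [0, 0, 0, 0, 0]])

```text
time: 31.0
tool_pos: [0.5251, -0.2836, 0.0515]
tool_rot: [3.142, -0.0, 3.065]
contact_force: [-1.9, -3.9, -1.0]
opening: 0.0234
```

>>> step_arm(series=[[0, 0, 0, 0, 0], [0, -0.025, -0.31, 0, 0], [0, -0.025, -0.31, 0, 0], [0, -0.6, 0.047, 0, 0], [0, -0.6, 0.047, 0, 0], [0, -0.6, 0.047, 0, 0], [0, -0.6, 0.047, 0, 0], [0, 0, 0, 0, 0]])

```text
time: 31.8
tool_pos: [0.4627, -0.294, 0.0514]
tool_rot: [3.14, -0.001, 3.064]
contact_force: [-0.0, 0.0, -0.6]
opening: 0.0233
```

Run:
```python
from h import *
s=st(); d=snap('scene'); cv2.imwrite('pics/s14.png',cv2.resize(d['pixels'][200:290,140:270],None,fx=6,fy=6,interpolation=cv2.INTER_CUBIC))
```

```text
t 31.8 p [ 0.4627 -0.294   0.0514] r [ 3.140e+00 -1.000e-03  3.064e+00] F [-0.   0.  -0.6] op 0.0233 q [-0.71  0.61  1.68  0.    0.85 -2.2 ]
```

View pics/s14.png

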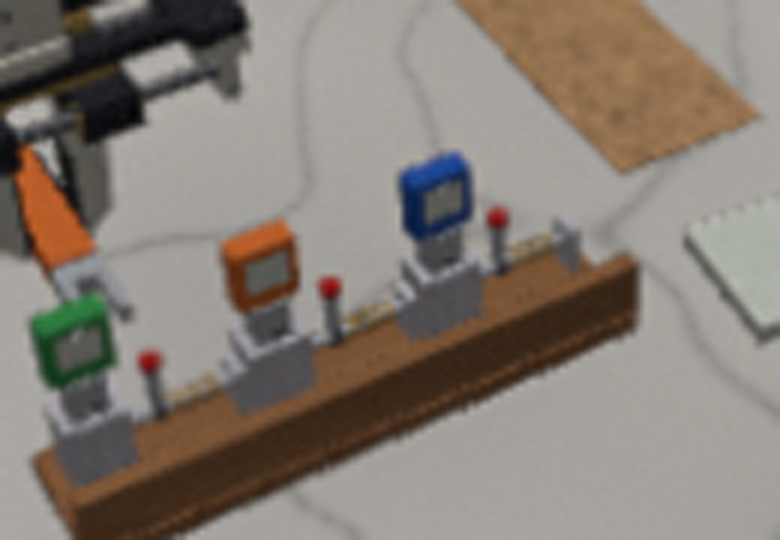

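All three tags are up. Taking the fork back to the mat.

>>> step_arm(series=[[0, 0, 0.3, 0.8, 0], [0, -0.02, 0.9, 0.8, 0], [0, -0.02, 1, 0.4, 0], [0, -0.02, 1, 0, 0], [0, -0.02, 1, 0, 0], [0, -0.02, 1, 0, 0], [0, -0.02, 1, 0, 0], [0, -0.02, 1, 0, 0], [0, -0.02, 1, 0, 0], [0, -0.02, 1, 0, 0], [0, -0.02, 1, 0, 0], [0, -0.02, 1, 0, 0]])

```text
time: 33.05
tool_pos: [0.4596, -0.0129, 0.1018]
tool_rot: [3.141, 0.001, 3.065]
contact_force: [0.3, 0.0, -1.2]
opening: 0.0233
```

>>> step_arm(series=[[0, 0, 0.88, 0, 0], [0, 0, 0, -0.6, 0], [0, 0, 0, -1, 0], [0, 0, 0, -0.8, 0], [0, 0, 0, -0.4, 0], [0, 0, 0, -0.2, 0], [0, 0, 0, 0, 0], [0, 0, 0, 0, 0]])

```text
time: 33.85
tool_pos: [0.4591, 0.0077, 0.0271]
tool_rot: [3.142, 0.001, 3.065]
contact_force: [0.2, -0.2, 0.3]
opening: 0.0232
```

>>> step_arm(series=[[0, 0, 0, -0.12, 0], [0, 0, 0, 0, 0], [0.5, 0, 0, 0, 0], [0.5, 0, 0, 0, 0], [0.5, 0, 0, 0, 0], [0.5, 0, 0, 0.5, 0], [0.5, 0, 0, 1, 0], [0.5, 0, 0, 1, 0], [0.5, 0, 0, 1, 0], [0.5, 0, 0, 1, 0], [0.5, 0, 0, 0, 0]])

```text
time: 34.95
tool_pos: [0.4603, 0.0076, 0.1389]
tool_rot: [-3.141, 0.006, 3.065]
contact_force: [0.0, -0.3, -0.3]
opening: 0.0462
```

Run:
```python
from h import *
s=st(); d=snap('wrist','w15.png')
```

```text
t 34.95 p [0.4603 0.0076 0.1389] r [-3.141  0.006  3.065] F [ 0.  -0.3 -0.3] op 0.0462 q [-0.15  0.34  1.85  0.    0.94 -1.64]
```

View pics/w15.png

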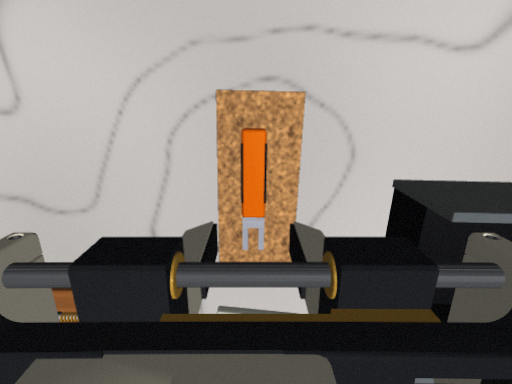

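The fork lies on the mat at px (254,185). Now for the blue tag.

>>> step_arm(series=[[0.5, 0.66, -0.88, 0.3, 0], [0.5, 0.66, -0.88, 0, 0], [0.5, 0.66, -0.88, 0, 0], [0.5, 0.66, -0.88, 0, 0], [0.5, 0.66, -0.88, 0, 0], [0.5, 0.66, -0.88, 0, 0], [0.5, 0.66, -0.88, 0, 0], [0.5, 0.7, -0.9, 0, 0], [0.5, 0, 0, 0, 0], [0.5, 0, 0, 0, 0]])

```text
time: 36.0
tool_pos: [0.5906, -0.1686, 0.1416]
tool_rot: [3.14, -0.003, 3.064]
contact_force: [-0.9, -0.1, -0.6]
opening: 0.046
```

>>> step_arm(series=[[0.5, 0, 0, -0.6, 0], [0.5, 0, 0, -0.8, 0], [0.5, 0, 0, -0.6, 0], [0.5, 0, 0, -0.35, 0], [0.5, 0, 0, 0, 0]])

```text
time: 36.5
tool_pos: [0.5902, -0.1676, 0.0833]
tool_rot: [3.14, -0.003, 3.066]
contact_force: [-0.3, -0.0, 0.3]
opening: 0.0458
```

Run:
```python
from h import *
s=st(); d=snap('scene'); cv2.imwrite('pics/s16.png',cv2.resize(d['pixels'][180:290,140:290],None,fx=5,fy=5,interpolation=cv2.INTER_CUBIC));d=snap('wrist','w16.png')
```

```text
t 36.5 p [ 0.5902 -0.1676  0.0833] r [ 3.140e+00 -3.000e-03  3.066e+00] F [-0.3 -0.   0.3] op 0.0458 q [-0.4   0.66  1.46  0.    1.02 -1.9 ]
```

View pics/s16.png

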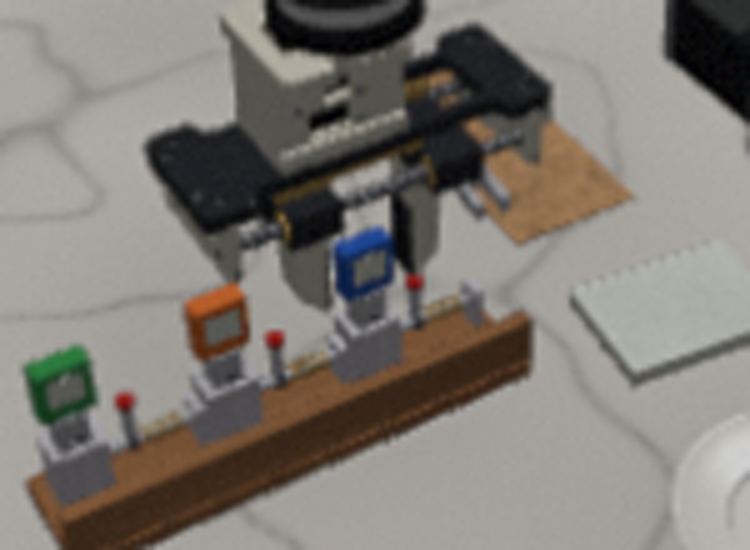

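View pics/w16.png

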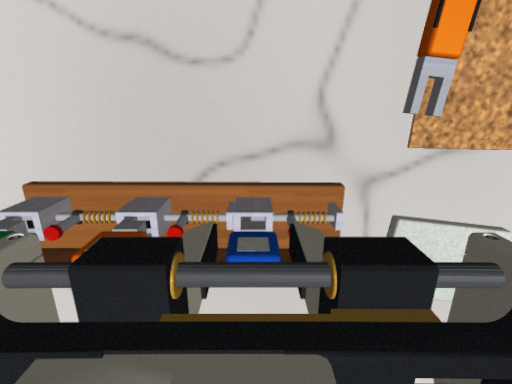

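The fingers straddle the blue head, wrist px (253,245). Nudging and closing.

>>> step_arm(series=[[0.5, 0.12, -0.04, 0.1, 0], [0.3, 0, 0, 0, 0], [0, 0, 0, 0, 0], [0, 0, 0, 0, 0], [0, 0, 0, 0, 0], [0, 0, 0, 0, 0]], squeeze=30)

```text
time: 37.2
tool_pos: [0.5945, -0.1698, 0.0874]
tool_rot: [-3.142, 0.0, 3.065]
contact_force: [1.6, -0.5, 0.8]
opening: 0.0297
```

>>> step_arm(series=[[0, 0, 0, 0.3, 0], [0, 0, 0, 0.6, 0], [0, 0, 0, 1, 0], [0, 0, 0, 1, 0], [0, 0, 0, 1, 0], [0, 0, 0, 0, 0]])

```text
time: 37.8
tool_pos: [0.596, -0.1704, 0.189]
tool_rot: [-3.139, 0.007, 3.065]
contact_force: [0.2, -0.5, -0.4]
opening: 0.0298
```

Run:
```python
from h import *
s=st(); d=snap('scene'); cv2.imwrite('pics/s17.png',cv2.resize(d['pixels'][140:290,140:340],None,fx=4,fy=4,interpolation=cv2.INTER_CUBIC));d=snap('wrist','w17.png')
```

```text
t 37.8 p [ 0.596  -0.1704  0.189 ] r [-3.139  0.007  3.065] F [ 0.2 -0.5 -0.4] op 0.0298 q [-0.4   0.56  1.33  0.    1.25 -1.9 ]
```

View pics/s17.png

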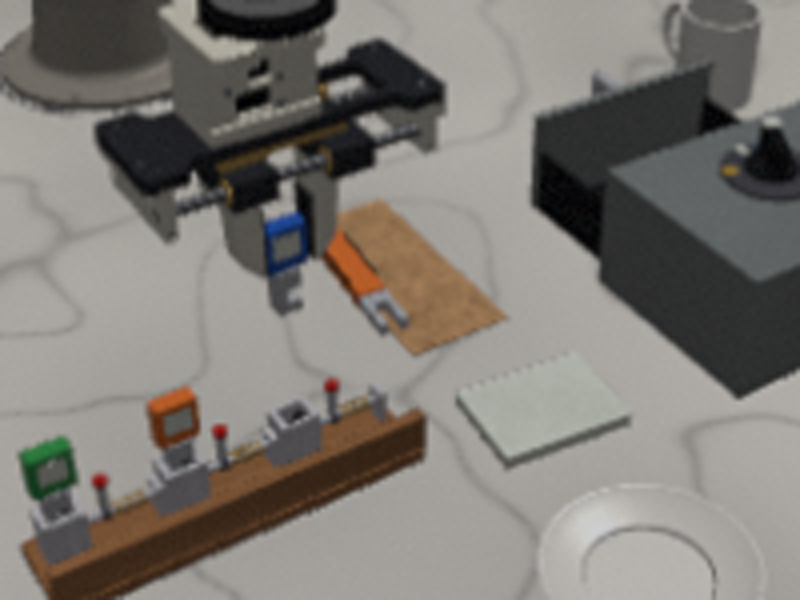

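View pics/w17.png

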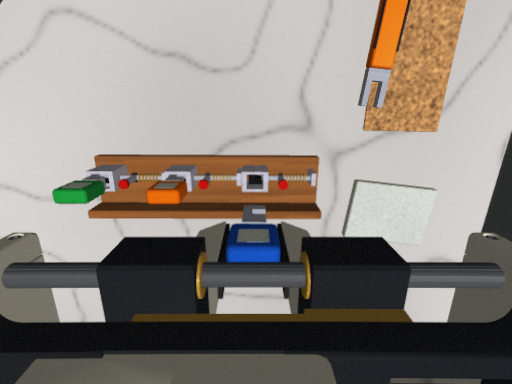

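The blue tag is held, wrist px (253,245), and the other two still stand. The fork has been shifted on the mat, with its prongs at scene-crop (390,315); I'll check and mend that later. Carrying blue to the drawer.

>>> step_arm(series=[[0, -0.08, 0.5, 0, 0], [0, -0.16, 0.98, 0, 0], [0, -0.16, 0.98, 0, 0], [0, -0.16, 0.98, 0, 0], [0, -0.16, 0.98, 0, 0], [0, -0.16, 0.98, 0, 0], [0, -0.16, 0.98, 0, 0], [0, -0.16, 0.98, 0, -0.1], [0, -0.16, 0.98, 0, -0.1], [0, -0.16, 0.98, 0, -0.1], [0, -0.16, 0.98, 0, 0], [0, -0.16, 0.98, 0, 0]])

```text
time: 39.1
tool_pos: [0.5469, 0.114, 0.1833]
tool_rot: [-3.141, -0.003, 3.041]
contact_force: [1.2, -0.9, -1.4]
opening: 0.0298
```

>>> step_arm(series=[[0, -0.16, 0.98, 0, 0], [0, -0.16, 0.98, 0, 0], [0, -0.16, 0.98, 0, 0], [0, -0.1, 0.42, 0, 0], [0, 0, 0, 0, 0], [0, 0, 0, 0, 0]])

```text
time: 39.7
tool_pos: [0.5336, 0.1959, 0.1842]
tool_rot: [-3.141, -0.001, 3.041]
contact_force: [-0.5, 0.6, -0.2]
opening: 0.0301
```

Run:
```python
from h import *
s=st(); d=snap('wrist','w18.png'); np.savez('/tmp/w18.npz',**d)
```

```text
t 39.7 p [0.5336 0.1959 0.1842] r [-3.141e+00 -1.000e-03  3.041e+00] F [-0.5  0.6 -0.2] op 0.0301 q [ 0.22  0.47  1.49 -0.    1.18 -1.25]
```

View pics/w18.png

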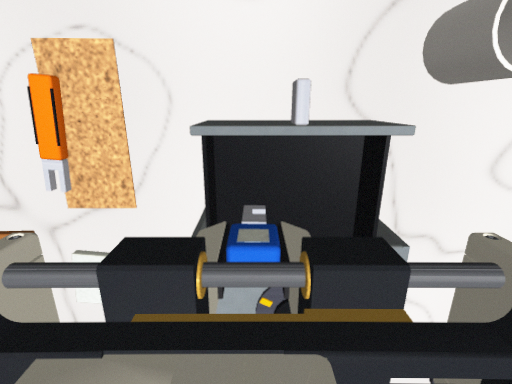

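The blue tag hangs over the drawer's front-right part, and the drawer interior spans px (205–385, 135–235). The fork now straddles the mat's right edge at px (48,120), so it was knocked. Lowering blue.

>>> step_arm(series=[[0, 0, 0, -0.8, 0], [0, 0, 0, -1, 0], [0, 0, 0, -1, 0], [0, 0, 0, -1, 0], [0, 0, 0, -0.6, 0], [0, 0, 0, -0.2, 0], [0, 0, 0, 0, 0], [0, 0, 0, 0, 0]])

```text
time: 40.55
tool_pos: [0.5346, 0.1959, 0.0706]
tool_rot: [3.141, 0.001, 3.04]
contact_force: [-0.1, -0.0, 1.1]
opening: 0.03
```

>>> step_arm(series=[[0, 0, 0, -0.1, 0], [0, 0, 0, 0, 0], [0.4, 0, 0, 0, 0], [0.4, 0, 0, 0, 0], [0.4, 0, 0, 0, 0], [0.4, 0, 0, 0.4, 0], [0.4, 0, 0, 0.8, 0], [0.4, 0, 0, 1, 0], [0.4, 0, 0, 1, 0], [0.4, 0, 0, 1, 0], [0.5, 0, -0.4, 0.4, 0], [0.5, 0, -1, 0, 0]])

```text
time: 41.75
tool_pos: [0.5346, 0.1619, 0.1843]
tool_rot: [3.14, 0.004, 3.043]
contact_force: [0.4, 0.0, -0.6]
opening: 0.0449
```

Run:
```python
from h import *
s=st(); d=snap('wrist','w19.png'); np.savez('/tmp/w19.npz',**d)
```

```text
t 41.75 p [0.5346 0.1619 0.1843] r [3.14  0.004 3.043] F [ 0.4  0.  -0.6] op 0.0449 q [ 0.16  0.45  1.52  0.    1.16 -1.32]
```

View pics/w19.png

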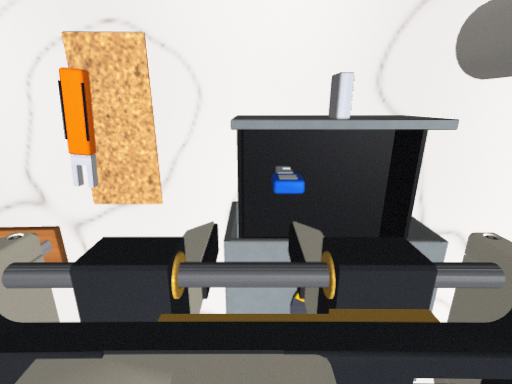

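Blue stands in the drawer at px (289,183). Next the orange tag.

>>> step_arm(series=[[0.5, 0.13, -0.98, 0, 0], [0.5, 0.13, -0.98, 0, 0.1], [0.5, 0.13, -0.98, 0, 0.1], [0.5, 0.13, -0.98, 0, 0.1], [0.5, 0.13, -0.98, 0, 0], [0.5, 0.13, -0.98, 0, 0], [0.5, 0.13, -0.98, 0, 0], [0.5, 0.13, -0.98, 0, 0], [0.5, 0.13, -0.98, 0, 0], [0.5, 0.13, -0.98, 0, 0], [0.5, 0.13, -0.98, 0, 0], [0.5, 0.13, -0.98, 0, 0]])

```text
time: 43.0
tool_pos: [0.5723, -0.1342, 0.1817]
tool_rot: [3.141, -0.001, 3.065]
contact_force: [0.7, -0.5, 0.6]
opening: 0.046
```

>>> step_arm(series=[[0.5, 0.13, -0.98, 0, 0], [0.5, 0.13, -0.98, 0, 0], [0.5, 0.13, -0.98, 0, 0], [0.5, 0.13, -0.85, 0, 0], [0.5, 0, 0, 0, 0], [0.5, 0, 0, 0, 0]])

```text
time: 43.6
tool_pos: [0.5852, -0.2277, 0.1816]
tool_rot: [3.141, -0.001, 3.064]
contact_force: [0.1, -0.3, 0.3]
opening: 0.0458
```

Need y −0.023 and x +0.003 more, then down 95 mm.

>>> step_arm(series=[[0.5, 0.12, -0.93, 0, 0], [0.5, 0, 0, -0.8, 0], [0.5, 0, 0, -1, 0], [0.5, 0, 0, -1, 0], [0.5, 0, 0, -0.6, 0], [0.5, 0, 0, -0.35, 0], [0.5, 0, 0, 0, 0], [0.5, 0, 0, 0, 0]])

```text
time: 44.4
tool_pos: [0.5893, -0.2504, 0.0893]
tool_rot: [-3.141, 0.001, 3.066]
contact_force: [0.1, 0.0, 0.6]
opening: 0.0457
```

Run:
```python
from h import *
s=st(); d=snap('wrist','w20.png')
```

```text
t 44.4 p [ 0.5893 -0.2504  0.0893] r [-3.141e+00  1.000e-03  3.066e+00] F [0.1 0.  0.6] op 0.0457 q [-0.52  0.69  1.37  0.    1.07 -2.02]
```

View pics/w20.png

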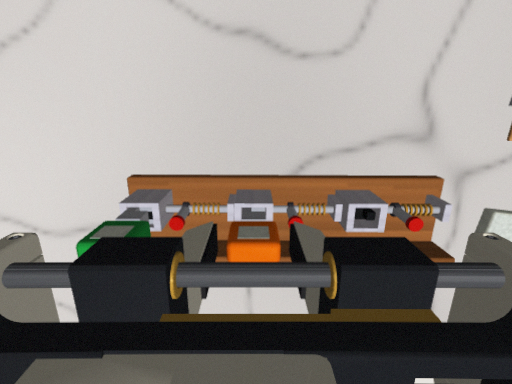

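Fingers straddle orange at (254,240). Closing and lifting.

>>> step_arm(series=[[0.5, 0, 0, -0.08, 0], [0.3, 0, 0, 0, 0], [0, 0, 0, 0, 0], [0, 0, 0, 0, 0], [0, 0, 0, 0, 0], [0, 0, 0, 0, 0], [0, 0, 0, 0.3, 0], [0, 0, 0, 0.7, 0], [0, 0, 0, 1, 0], [0, 0, 0, 1, 0], [0, 0, 0, 1, 0], [0, 0, 0, 0, 0]], squeeze=30)

```text
time: 45.65
tool_pos: [0.5906, -0.2516, 0.191]
tool_rot: [-3.138, 0.007, 3.065]
contact_force: [0.5, -0.9, -0.7]
opening: 0.0297
```

>>> step_arm(series=[[0, -0.04, 0.5, 0.1, 0], [0, -0.08, 0.98, 0, 0], [0, -0.08, 0.98, 0, 0], [0, -0.08, 0.98, 0, 0], [0, -0.08, 0.98, 0, 0], [0, -0.08, 0.98, 0, 0], [0, -0.08, 0.98, 0, 0], [0, -0.08, 0.98, 0, 0], [0, -0.08, 0.98, 0, 0], [0, -0.08, 0.98, 0, 0], [0, -0.08, 0.98, 0, 0], [0, -0.08, 0.98, 0, 0]])

```text
time: 46.85
tool_pos: [0.5644, 0.0331, 0.1875]
tool_rot: [3.141, -0.003, 3.065]
contact_force: [-0.4, -0.5, 0.0]
opening: 0.0296
```

Run:
```python
from h import *
s=st(); d=snap('wrist','w21.png')
```

```text
t 46.85 p [0.5644 0.0331 0.1875] r [ 3.141e+00 -3.000e-03  3.065e+00] F [-0.4 -0.5  0. ] op 0.0296 q [-0.08  0.47  1.49  0.    1.19 -1.57]
```

View pics/w21.png

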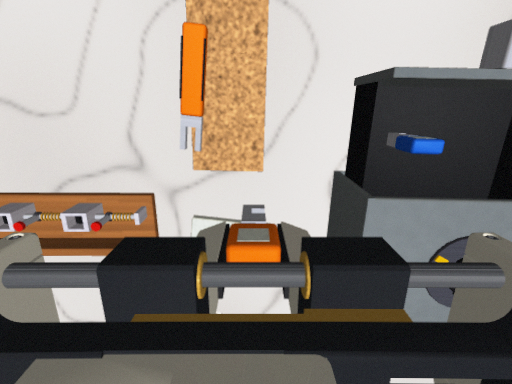

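Orange is held, wrist px (253,243). On to the left part of the drawer.

>>> step_arm(series=[[0, -0.09, 0.97, 0, -0.1], [0, -0.09, 0.97, 0, -0.1], [0, -0.09, 0.97, 0, -0.1], [0, -0.09, 0.97, 0, 0], [0, -0.09, 0.97, 0, 0], [0, -0.09, 0.97, 0, 0], [0, -0.09, 0.97, 0, 0], [0, -0.09, 0.97, 0, 0], [0, -0.09, 0.97, 0, 0], [0, -0.09, 0.95, 0, 0], [0, 0, 0, 0, 0], [0, 0, 0, 0, 0]])

```text
time: 48.1
tool_pos: [0.5423, 0.2735, 0.1878]
tool_rot: [-3.14, -0.002, 3.043]
contact_force: [0.4, -0.3, 0.5]
opening: 0.0294
```

>>> step_arm(series=[[0, 0, 0, -0.8, 0], [0, 0, 0, -1, 0], [0, 0, 0, -1, 0], [0, 0, 0, -1, 0], [0, 0, 0, -0.6, 0], [0, 0, 0, -0.2, 0], [0, 0, 0, 0, 0], [0, 0, 0, 0, 0]])

```text
time: 48.9
tool_pos: [0.5439, 0.2731, 0.0748]
tool_rot: [3.141, 0.001, 3.041]
contact_force: [-0.6, -0.2, -0.1]
opening: 0.0295
```

>>> step_arm(series=[[0, 0, 0, -0.25, 0], [0, 0, 0, 0, 0], [0.4, 0, 0, 0, 0], [0.4, 0, 0, 0, 0], [0.4, 0, 0, 0, 0], [0.4, 0, 0, 0.4, 0], [0.4, 0, 0, 0.8, 0], [0.4, 0, 0, 1, 0], [0.4, 0, 0, 1, 0], [0.4, 0, 0, 1, 0], [0.5, 0, -0.4, 0.4, 0], [0.5, 0, -1, 0, 0]])

```text
time: 50.1
tool_pos: [0.5441, 0.2391, 0.1849]
tool_rot: [3.14, 0.004, 3.043]
contact_force: [-0.2, 0.4, 0.3]
opening: 0.0449
```

>>> step_arm(series=[[0.5, 0.1, -1, 0, 0], [0.5, 0.1, -1, 0, 0.1], [0.5, 0.1, -1, 0, 0.1], [0.5, 0.1, -1, 0, 0.1]])

```text
time: 50.5
tool_pos: [0.553, 0.1366, 0.1825]
tool_rot: [-3.141, -0.001, 3.065]
contact_force: [-0.8, -0.5, -0.3]
opening: 0.0459
```

Run:
```python
from h import *
s=st(); d=snap('wrist','w22.png'); np.savez('/tmp/w22.npz',**d)
```

```text
t 50.5 p [0.553  0.1366 0.1825] r [-3.141e+00 -1.000e-03  3.065e+00] F [-0.8 -0.5 -0.3] op 0.0459 q [ 0.11  0.48  1.49 -0.    1.18 -1.39]
```

View pics/w22.png

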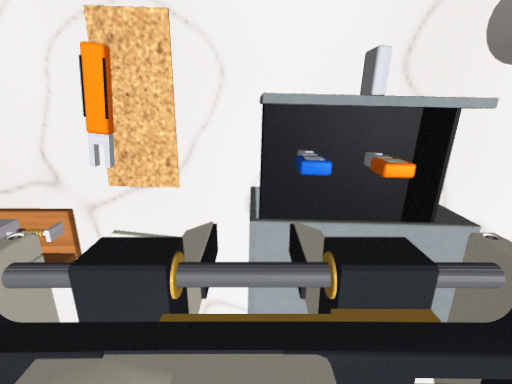

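Both tags stand in the drawer, at (314,165) and (395,168). Next green.

>>> step_arm(series=[[0.5, 0.06, -0.98, 0, 0], [0.5, 0.06, -0.98, 0, 0], [0.5, 0.06, -0.98, 0, 0], [0.5, 0.06, -0.98, 0, 0], [0.5, 0.06, -0.98, 0, 0], [0.5, 0.06, -0.98, 0, 0], [0.5, 0.06, -0.98, 0, 0], [0.5, 0.06, -0.98, 0, 0], [0.5, 0.06, -0.98, 0, 0], [0.5, 0.06, -0.98, 0, 0], [0.5, 0.06, -0.98, 0, 0], [0.5, 0.06, -0.98, 0, 0]])

```text
time: 51.75
tool_pos: [0.5708, -0.1571, 0.1825]
tool_rot: [3.141, -0.001, 3.065]
contact_force: [-0.7, 0.1, 0.6]
opening: 0.0457
```

>>> step_arm(series=[[0.5, 0.06, -0.98, 0, 0], [0.5, 0.06, -0.98, 0, 0], [0.5, 0.06, -0.98, 0, 0], [0.5, 0.06, -0.98, 0, 0], [0.5, 0.06, -0.98, 0, 0], [0.5, 0.06, -0.98, 0, 0], [0.5, 0.06, -0.8, 0, 0], [0.5, 0, 0, 0, 0], [0.5, 0, 0, 0, 0]])

```text
time: 52.65
tool_pos: [0.5813, -0.3227, 0.1822]
tool_rot: [3.141, -0.001, 3.064]
contact_force: [-0.8, 0.7, -0.7]
opening: 0.0459
```

>>> step_arm(series=[[0.5, 0.03, -0.37, 0, 0], [0.5, 0, 0, -0.8, 0], [0.5, 0, 0, -1, 0], [0.5, 0, 0, -1, 0], [0.5, 0, 0, -0.6, 0], [0.5, 0, 0, -0.4, 0], [0.5, 0, 0, 0, 0], [0.5, 0, 0, 0, 0]])

```text
time: 53.45
tool_pos: [0.5832, -0.3322, 0.0887]
tool_rot: [-3.141, 0.001, 3.065]
contact_force: [0.7, 0.2, 1.3]
opening: 0.0458
```

Run:
```python
from h import *
s=st(); d=snap('wrist','w23.png')
```

```text
t 53.45 p [ 0.5832 -0.3322  0.0887] r [-3.141e+00  1.000e-03  3.065e+00] F [0.7 0.2 1.3] op 0.0458 q [-0.63  0.75  1.27  0.    1.13 -2.13]
```

View pics/w23.png

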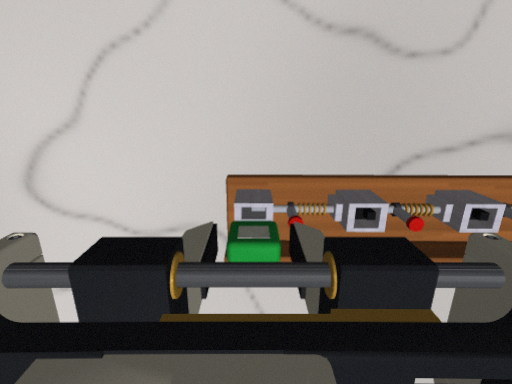

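Green is straddled at (253,240). Closing and lifting.

>>> step_arm(series=[[0.5, 0, 0, -0.08, 0], [0.3, 0, 0, 0, 0], [0, 0, 0, 0, 0], [0, 0, 0, 0, 0], [0, 0, 0, 0, 0], [0, 0, 0, 0, 0], [0, 0, 0, 0.3, 0], [0, 0, 0, 0.7, 0], [0, 0, 0, 1, 0], [0, 0, 0, 1, 0], [0, 0, 0, 1, 0], [0, 0, 0, 0, 0]], squeeze=30)

```text
time: 54.7
tool_pos: [0.5842, -0.333, 0.1905]
tool_rot: [-3.137, 0.007, 3.065]
contact_force: [-1.2, -1.1, 0.0]
opening: 0.0298
```

>>> step_arm(series=[[0, -0.08, 0.5, 0.1, 0], [0, -0.14, 0.98, 0, 0], [0, -0.14, 0.98, 0, 0], [0, -0.14, 0.98, 0, 0], [0, -0.14, 0.98, 0, 0], [0, -0.14, 0.98, 0, 0], [0, -0.14, 0.98, 0, 0], [0, -0.14, 0.98, 0, 0], [0, -0.14, 0.98, 0, 0], [0, -0.14, 0.98, 0, 0], [0, -0.14, 0.98, 0, 0], [0, -0.14, 0.98, 0, 0]])

```text
time: 55.9
tool_pos: [0.5405, -0.048, 0.1868]
tool_rot: [3.141, -0.003, 3.065]
contact_force: [0.1, -0.3, -1.0]
opening: 0.0297
```

>>> step_arm(series=[[0, -0.14, 0.98, 0, 0], [0, -0.14, 0.98, 0, 0], [0, -0.14, 0.98, 0, 0], [0, -0.14, 0.98, 0, 0], [0, -0.14, 0.98, 0, -0.1], [0, -0.14, 0.98, 0, -0.1], [0, -0.14, 0.98, 0, -0.1], [0, -0.14, 0.98, 0, 0], [0, -0.14, 0.98, 0, 0], [0, -0.14, 0.98, 0, 0], [0, 0, 0, 0, 0]])

```text
time: 57.0
tool_pos: [0.505, 0.1977, 0.1869]
tool_rot: [3.141, -0.003, 3.044]
contact_force: [0.3, -0.1, -1.0]
opening: 0.0297
```

Run:
```python
from h import *
s=st(); d=snap('wrist','w24.png')
```

```text
t 57.0 p [0.505  0.1977 0.1869] r [ 3.141e+00 -3.000e-03  3.044e+00] F [ 0.3 -0.1 -1. ] op 0.0297 q [ 0.23  0.43  1.56  0.    1.16 -1.24]
```

View pics/w24.png

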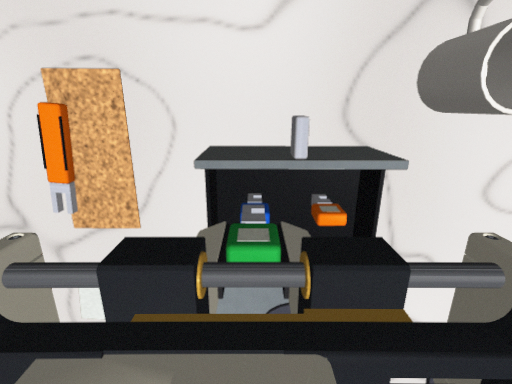

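Green is held at px (254,240), with blue and orange standing in the drawer. Centring and lowering.

>>> step_arm(series=[[0, 0, 0.8, 0, 0], [0, 0, 0.84, 0, 0], [0, 0, 0, -0.3, 0], [0, 0, 0, -1, 0], [0, 0, 0, -1, 0], [0, 0, 0, -1, 0], [0, 0, 0, -1, 0], [0, 0, 0, -0.4, 0], [0, 0, 0, 0, 0], [0, 0, 0, 0, 0]])

```text
time: 58.05
tool_pos: [0.5076, 0.2356, 0.0713]
tool_rot: [3.141, 0.001, 3.041]
contact_force: [0.5, 0.3, -0.6]
opening: 0.0299
```

>>> step_arm(series=[[0, 0, 0, -0.12, 0], [0, 0, 0, 0, 0], [0.4, 0, 0, 0, 0], [0.4, 0, 0, 0, 0], [0.4, 0, 0, 0, 0], [0.4, 0, 0, 0.4, 0], [0.4, 0, 0, 0.8, 0], [0.4, 0, 0, 1, 0], [0.4, 0, 0, 1, 0], [0.4, 0, 0, 1, 0], [0.5, 0, 0, 0.4, 0], [0.5, 0, 0, 0, 0]])

```text
time: 59.25
tool_pos: [0.5079, 0.2363, 0.1845]
tool_rot: [3.14, 0.003, 3.041]
contact_force: [1.2, 0.5, 0.6]
opening: 0.0449
```

Run:
```python
from h import *
s=st(); d=snap('wrist','w25.png'); d=snap('scene','s25.png')
```

```text
t 59.25 p [0.5079 0.2363 0.1845] r [3.140e+00 3.000e-03 3.041e+00] F [1.2 0.5 0.6] op 0.0449 q [ 0.3   0.46  1.52  0.    1.16 -1.17]
```

View pics/w25.png

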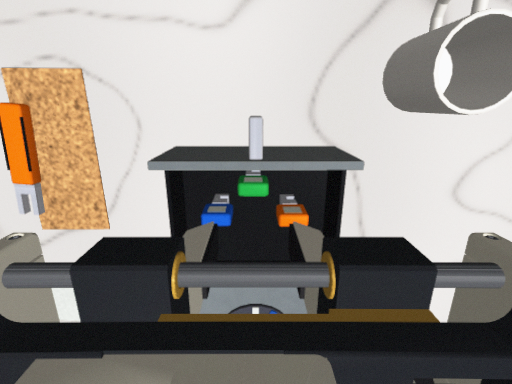

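All three tags stand in the drawer: blue (218,212), green (254,186), orange (292,215). Now I grip the pull and shut the drawer.

>>> step_arm(series=[[0.4, -0.7, 0.1, 0, 0], [0.4, -0.7, 0.1, 0, 0], [0.4, -0.74, 0.1, 0, 0], [0.4, 0, 0, -0.6, 0], [0.4, 0, 0, -1, 0], [0.4, 0, 0, -1, 0], [0.4, 0, 0, -1, 0], [0.4, 0, 0, -0.4, 0], [0.4, 0, 0, 0, 0], [0.4, 0, 0, 0, 0]])

```text
time: 60.35
tool_pos: [0.4539, 0.2436, 0.0829]
tool_rot: [3.142, -0.0, 3.041]
contact_force: [0.5, -0.3, 0.3]
opening: 0.0366
```

>>> step_arm(series=[[0, 0, 0, 0, 0], [0, 0, 0, 0, 0], [0, 0, 0, 0, 0], [0, 0, 0, 0, 0], [0, 0, 0, 0, 0]])

```text
time: 60.85
tool_pos: [0.454, 0.2439, 0.0833]
tool_rot: [3.141, 0.001, 3.041]
contact_force: [-0.7, 2.0, 3.1]
opening: 0.0121
```

>>> step_arm(series=[[0, 0.2, -0.021, 0, 0], [0, 0.35, -0.037, 0, 0], [0, 0.4, -0.042, 0, 0], [0, 0.4, -0.042, 0, 0], [0, 0.4, -0.042, 0, 0], [0, 0.4, -0.042, 0, 0], [0, 0.4, -0.042, 0, 0], [0, 0.4, -0.042, 0, 0], [0, 0.4, -0.042, 0, 0], [0, 0.4, -0.042, 0, 0], [0, 0.35, -0.037, 0, 0], [0, 0.2, -0.021, 0, 0]])

```text
time: 62.05
tool_pos: [0.5588, 0.2333, 0.0832]
tool_rot: [3.141, -0.007, 3.041]
contact_force: [-24.4, 7.4, 22.2]
opening: 0.0117
```

>>> step_arm(series=[[0, 0, 0, 0, 0], [0, 0, 0, 0, 0], [0, 0, 0, 0, 0], [0, 0, 0, 0, 0]])

```text
time: 62.45
tool_pos: [0.5588, 0.2333, 0.0832]
tool_rot: [3.141, -0.006, 3.041]
contact_force: [-13.0, 5.9, 13.1]
opening: 0.0115
```

The drawer is shut: TCP x is 0.5588 against 0.5592 when it was first gripped shut. Now the dial, from blue back to white.

>>> step_arm(series=[[0.4, 0, 0, 0, 0], [0.4, 0, 0, 0, 0], [0.4, 0, 0, 0, 0], [0.4, 0, 0, 0.6, 0], [0.4, 0, 0, 1, 0], [0.4, 0, 0, 1, 0], [0.4, 0, 0, 1, 0], [0.4, 0, 0, 1, 0], [0.4, 0, 0, 0.1, -0.6], [0.4, 0.8, -0.08, 0, -1], [0.4, 0.9, -0.1, 0, -1], [0.4, 0.9, -0.1, 0, -1]])

```text
time: 63.65
tool_pos: [0.6272, 0.2247, 0.2001]
tool_rot: [-3.141, 0.0, 2.749]
contact_force: [0.4, -0.6, -0.2]
opening: 0.0368
```

>>> step_arm(series=[[0.4, 0.9, -0.1, 0, -1], [0.4, 0, 0, 0, -1], [0.4, 0, 0, 0, -0.7], [0.4, 0, 0, 0, 0], [0.4, 0, 0, 0, 0]])

```text
time: 64.15
tool_pos: [0.6488, 0.2224, 0.1999]
tool_rot: [-3.141, -0.0, 2.538]
contact_force: [-0.1, -0.9, -0.2]
opening: 0.0367
```

Run:
```python
from h import *
s=st(); d=snap('wrist','w26.png')
```

```text
t 64.15 p [0.6488 0.2224 0.1999] r [-3.141 -0.     2.538] F [-0.1 -0.9 -0.2] op 0.0367 q [ 0.22  0.68  1.08 -0.    1.38 -0.75]
```

View pics/w26.png

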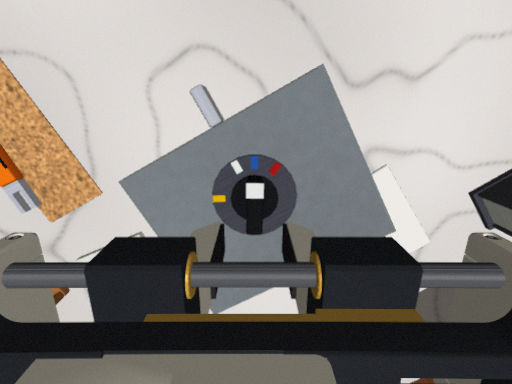

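The pointer is still on blue at (255,163), in line with the gripper. Descending and gripping it.

>>> step_arm(series=[[0.4, 0, 0.06, -0.6, 0], [0.4, 0, 0, -1, 0], [0.4, 0, 0, -0.7, 0], [0.4, 0, 0, -0.22, 0], [0.4, 0, 0, 0, 0], [0, 0, 0, 0, 0], [0, 0, 0, 0, 0], [0, 0, 0, 0, 0], [0, 0, 0, 0, 0], [0, 0, 0, 0, 0]], squeeze=30)

```text
time: 65.2
tool_pos: [0.6487, 0.2237, 0.1382]
tool_rot: [-3.141, 0.001, 2.537]
contact_force: [-2.7, -3.8, 5.6]
opening: 0.0131
```

>>> step_arm(series=[[0, 0, 0, 0, 0.5], [0, 0, 0, 0, 1], [0, 0, 0, 0, 1], [0, 0, 0, 0, 1], [0, 0, 0, 0, 1], [0, 0, 0, 0, 1], [0, 0, 0, 0, 0.5], [0, 0, 0, 0, 0.25], [0, 0, 0, 0, 0], [0, 0, 0, 0, 0], [0, 0, 0, 0, 0], [0, 0, 0, 0, 0]])

```text
time: 66.4
tool_pos: [0.6489, 0.2243, 0.1382]
tool_rot: [3.141, 0.001, 3.037]
contact_force: [-2.3, -2.6, 5.0]
opening: 0.0127
```

Run:
```python
from h import *
s=st(); d=snap('wrist','w27.png')
```

```text
t 66.4 p [0.6489 0.2243 0.1382] r [3.141e+00 1.000e-03 3.037e+00] F [-2.3 -2.6  5. ] op 0.0127 q [ 0.22  0.73  1.16  0.    1.25 -1.24]
```

View pics/w27.png

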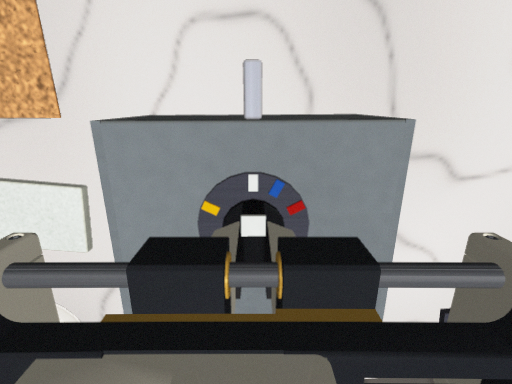

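The tip at (254,226) is on white at (253,183), and the drawer is shut. I release and go to put the knocked fork right.

>>> step_arm(series=[[0.5, 0, 0, 0, 0], [0.5, 0, 0, 0, 0], [0.5, 0, 0, 0, 0], [0.5, 0, 0, 0.5, 0], [0.5, 0, 0, 1, 0], [0.5, 0, 0, 1, 0], [0.5, -0.6, -0.75, 1, 0], [0.5, -0.75, -0.98, 0.3, 0], [0.5, -0.75, -0.98, 0, 0], [0.5, -0.75, -0.98, 0, 0], [0.5, -0.75, -0.98, 0, 0], [0.5, -0.75, -0.98, 0, 0]])

```text
time: 67.65
tool_pos: [0.5393, 0.0822, 0.2333]
tool_rot: [3.141, 0.001, 3.037]
contact_force: [0.2, 0.1, 0.4]
opening: 0.0459
```

>>> step_arm(series=[[0.5, -0.75, -0.98, 0, 0], [0.5, -0.75, -0.98, 0, 0], [0.5, -0.75, -0.98, 0, 0], [0.5, -0.75, -0.98, 0, 0], [0.5, -0.75, -0.98, 0, 0], [0.5, 0, 0, 0, 0], [0.5, 0, 0, 0, 0]])

```text
time: 68.35
tool_pos: [0.4465, -0.0399, 0.2332]
tool_rot: [3.141, 0.002, 3.035]
contact_force: [0.2, 0.0, 0.1]
opening: 0.0457
```

```bash
cat > fk.py <<'E'
from h import *
import sys
s=st(); d=snap('wrist',sys.argv[1]); P=cloud(d); im=d['pixels']; hsv=cv2.cvtColor(im,cv2.COLOR_BGR2HSV)
x,y,z=P[...,0],P[...,1],P[...,2]
m=(z>.008)&(z<.03)&(hsv[...,1]>190)&(hsv[...,0]<14)&(abs(y)<.12)&(x>.33)&(x<.6)
q=P[m][:,:2].astype(np.float32); print('handle',m.sum(),cv2.minAreaRect(q),'ztop',np.percentile(z[m],[5,50,95]))
m=(abs(z)<.012)&(hsv[...,1]>70)&(hsv[...,1]<=190)&(abs(y)<.12)&(x>.33)&(x<.6)
q=P[m][:,:2]; print('mat',fitrect(q,0,0))
E
python3 fk.py w28.png
```

```text
t 68.35 p [ 0.4465 -0.0399  0.2332] r [3.141e+00 2.000e-03 3.035e+00] F [0.2 0.  0.1] op 0.0457 q [-0.26  0.21  1.74  0.    1.19 -1.73]
handle 1124 ((0.49493542313575745, -0.04441104084253311), (0.04158388450741768, 0.1983591467142105), 65.72002410888672) ztop [0.01651424 0.01782455 0.0191978 ]
mat (array([ 0.48213383, -0.0086745 ]), np.float64(-0.25), (np.float64(0.2351317093736391), np.float64(0.12494990827546933)))
```

View pics/w28.png

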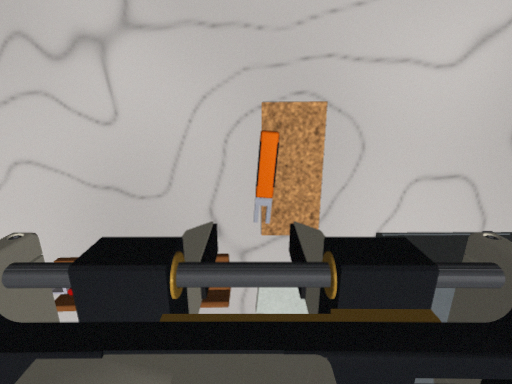

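The fork lies near the mat's right edge, handle at (268,165) and prongs at (263,208). Fitting just its blob.

Run:
```python
from h import *
d=snap('wrist'); P=cloud(d); hsv=cv2.cvtColor(d['pixels'],cv2.COLOR_BGR2HSV);z=P[...,2]
m=((z>.008)&(z<.03)&(hsv[...,1]>190)&(hsv[...,0]<14)); m[:120]=0;m[203:]=0;m[:,:240]=0;m[:,300:]=0
q=P[m][:,:2].astype(np.float32); print(m.sum(),cv2.minAreaRect(q),fitrect(q,0,0,-.15,.3))
hz=hsv; m2=(abs(z)<.012)&(hsv[...,1]>70)&(hsv[...,1]<190); m2[:95]=0;m2[236:]=0;m2[:,:255]=0;m2[:,332:]=0
q=P[m2][:,:2].astype(np.float32); print('mat',cv2.minAreaRect(q))
```

```text
1129 ((0.4455312490463257, -0.021983429789543152), (0.02314227819442749, 0.08986631780862808), 79.2867660522461) (array([ 0.4451404 , -0.02191923]), np.float64(-0.18499999999999972), (np.float64(0.08700397145043504), np.float64(0.022069175744302616)))
mat ((0.4628171920776367, 0.007710061967372894), (0.0928250104188919, 0.18955576419830322), 84.38523864746094)
```

The fork centre is about 35 mm off the mat's centre line, only ~7 mm inside the edge. I'll re-place it to be safe.

>>> step_arm(series=[[0.5, 0.38, 0.64, -1, -1], [0.5, 0, 0, -1, 0], [0.5, 0, 0, -1, 0], [0.5, 0, 0, -1, 0], [0.5, 0, 0, -1, 0], [0.5, 0, 0, -1, 0], [0.5, 0, 0, -1, 0], [0.5, 0, 0, -0.8, 0], [0.5, 0, 0, -0.35, 0], [0.5, 0, 0, 0, 0]])

```text
time: 69.45
tool_pos: [0.4555, -0.0229, 0.0276]
tool_rot: [3.141, -0.002, 2.958]
contact_force: [0.3, 0.8, 0.3]
opening: 0.0461
```

>>> step_arm(series=[[0.5, 0, 0, -0.18, 0], [0.3, 0, 0, 0, 0], [0, 0, 0, 0, 0], [0, 0, 0, 0, 0], [0, 0, 0, 0, 0], [0, 0, 0, 0, 0], [0, 0, 0, 0.4, 0], [0, 0, 0, 0.6, 0], [0, 0, 0, 0, 0]], squeeze=40)

```text
time: 70.35
tool_pos: [0.4567, -0.0237, 0.0506]
tool_rot: [-3.142, 0.003, 2.957]
contact_force: [-0.0, 1.1, -0.9]
opening: 0.0236
```

>>> step_arm(series=[[0, 0, 0.6, 0, 0.5], [0, 0, 0.7, 0, 0.5], [0, 0, 0, 0, 0], [0, 0, 0, -0.5, 0], [0, 0, 0, -0.3, 0], [0, 0, 0, -0.1, 0], [0, 0, 0, 0, 0], [0, 0, 0, 0, 0]])

```text
time: 71.15
tool_pos: [0.4558, 0.0087, 0.0266]
tool_rot: [3.142, 0.0, 3.037]
contact_force: [0.8, -0.6, -0.8]
opening: 0.0235
```

>>> step_arm(series=[[0, 0, 0, -0.05, 0], [0, 0, 0, 0, 0], [0.5, 0, 0, 0, 0], [0.5, 0, 0, 0, 0], [0.5, 0, 0, 0, 0], [0.5, 0, 0, 0.5, 0], [0.5, 0, 0, 1, 0], [0.5, 0, 0, 1, 0], [0.5, 0, 0, 1, 0], [0.5, 0, 0, 1, 0], [0.5, 0, 0, 1, 0], [0.5, 0, 0, 1, 0]])

```text
time: 72.35
tool_pos: [0.4554, 0.009, 0.1889]
tool_rot: [3.142, 0.0, 3.037]
contact_force: [-0.5, -0.7, 0.1]
opening: 0.0459
```

>>> step_arm(series=[[0.5, 0, 0, 1, 0], [0.5, 0, 0, 0, 0], [0.5, 0, 0, 0, 0]])

```text
time: 72.65
tool_pos: [0.4556, 0.009, 0.2128]
tool_rot: [3.142, 0.001, 3.037]
contact_force: [0.5, 0.6, -0.4]
opening: 0.0457
```

Run:
```python
from h import *
s=st(); d=snap('wrist','w30.png'); P=cloud(d); hsv=cv2.cvtColor(d['pixels'],cv2.COLOR_BGR2HSV);z=P[...,2]
m=((z>.008)&(z<.03)&(hsv[...,1]>190)&(hsv[...,0]<14)); m[205:]=0;m[:,:200]=0;m[:,320:]=0
q=P[m]; print(m.sum(),cv2.minAreaRect(q[:,:2].astype(np.float32)),np.percentile(q[:,2],[5,50,95]))
d=snap('scene','s30.png')
```

```text
t 72.65 p [0.4556 0.009  0.2128] r [3.142e+00 1.000e-03 3.037e+00] F [ 0.5  0.6 -0.4] op 0.0457 q [-0.15  0.25  1.75  0.    1.14 -1.62]
1251 ((0.4444977641105652, 0.00952686183154583), (0.022683247923851013, 0.08853720128536224), 84.5781478881836) [0.01656047 0.01788222 0.01908189]
```

View pics/w30.png

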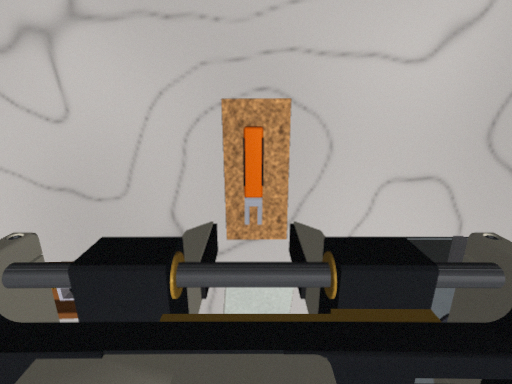

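View pics/s30.png

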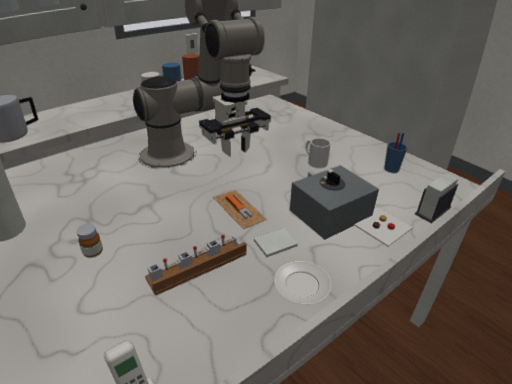

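The fork is centred on the mat, the sockets are empty, the drawer is shut and the bystanders look unmoved. One more check on the dial before handing in.

Run:
```python
from h import *
d=snap('top'); cv2.imwrite('pics/t31.png',cv2.resize(d['pixels'][120:200,150:240],None,fx=6,fy=6,interpolation=cv2.INTER_CUBIC))
d=snap('scene'); P=cloud(d); x,y,z=P[...,0],P[...,1],P[...,2]
m=(x>.6)&(x<.7)&(y>.17)&(y<.28)&(z>.132)&(z<.15); print(cv2.minAreaRect(P[m][:,:2].astype(np.float32)))
```

```text
((0.647619903087616, 0.22142507135868073), (0.01455044373869896, 0.04637607932090759), 85.2138442993164)
```

View pics/t31.png

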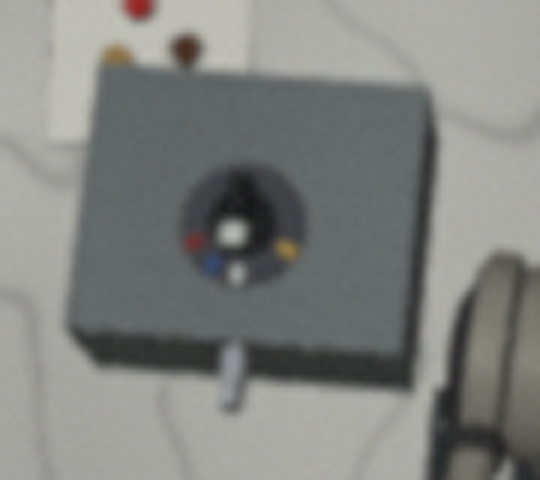

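The tip at (233,233) points at the white mark at (237,272). The bar measures about −0.08 rad against the lockbox's −0.105, so the dial is within tolerance. Handing in.

```bash
python3 -c "
from cell import hand_in; print(hand_in())"
```

```text
the job is handed in; nothing more can be done
None
```

I did the whole job and handed it in at about 73 s of robot time; the hand-in gives no verdict.

- **Lockbox:** I turned the dial to red, then yellow, then blue, confirming each mark in the wrist picture. I then pulled the drawer about 105 mm out, to its stop.
- **Tags:** I freed all three tags with the fork and placed them standing in the drawer.
- **Closing:** I pushed the drawer shut; the gripper finished within 0.5 mm of where it first held the shut pull. The dial is back at white: the bar angle measured about 0.02 rad off white, against the allowed 0.12.
- **Fork:** Something knocked it to the edge of the mat while I was moving the tags. I picked it up again near the end, and the last picture shows it lying centred on the cork.

In the last pictures the sockets are empty and the gripper is clear of everything. The mug, jar and notepad look unmoved by eye; I did not measure them. I also did not look inside the drawer after shutting it. The wrist and scene cameras disagreed by 1–2 mm on the stud positions, so I aimed the fork between the two readings.

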